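Lock the drilled test blocks in the fixture and gauge their bores

ROBOT

A 6-joint arm with a two-finger parallel gripper is mounted at the origin on the work surface. World frame = base frame: x ahead of the robot, y to its left, z up, the work surface at z = 0. Lengths are in m, angles in rad, forces in N, time in s.
With the tool pointing down it reaches from about 0.275 to 0.875 m from the base axis. Payload 12.5 kg.
Tool frame: the origin (TCP) lies between the finger pads; the fingertips stand 11 mm ahead of it and the grasp point (between the pads) lies 8 mm behind it (nose_length is the distance from the TCP to the fingertips, in m); x points along the fingers, z is the direction in which the jaws open and shut, and the axes are right-handed (so a half turn about x gives the same grasp; the last joint's range is limited). The gripper opens to 85 mm and grips with 20 to 120 N. Pads are 22 mm wide; open, the fingers measure 114 mm over their backs; the gripper's body (76 mm by 85 mm) begins 54 mm behind the grasp point. The pads swing forward as they close: fully open they stand 13 mm farther back than shut.
Start: joints at [-1.3, 0.351, 1.652, -0, 1.139, -0.085], TCP at [0.192, -0.516, 0.242] pointing down, gripper open.
Joint ranges: [-2.75, 2.75], [-0.79, 2.1], [0.01, 2.65], [-1.57, 4.71], [0.07, 3.14], [-2.87, 2.87]. Speed limits (rad/s): [2.22, 2.22, 2.79, 3.14, 3.14, 3.14].

INTERFACE

Orientations are given as a 3x3 rotation matrix whose columns are the frame's x, y, z axes.
In Python, from workcell import get_obs, read_camera, get_calibration, hand_in, nose_length gives the robot as it stands.
- The arm moves only by the tool send_rows, never from a script. Its argument "plan" is a list of rows, each an object of numbers: "grip": the opening, from 0 (shut) to 1 (fully open); "dx", "dy", "dz": the shift along the world's x, y, z as a fraction of full scale; "wx", "wy", "wz": the turn, a rotation vector about the world's x, y, z as a fraction of full scale. A call has 1 to 10 rows; each row is the pose to reach, as a shift and turn from the pose commanded when the call began; what a row does not reach only later rows make up. Full scale, the value 1, is 0.5 m for a shift and 90 degrees for a turn. A row lasts 1/8 s, in which the tool goes at most 62.5 mm and 10.7 degrees, less where a joint would pass 70% of its speed; a pose out of reach is approached as far as the arm can. A call with a number of a shift or a turn outside -1 to 1 is refused whole. A call with a gripper value outside its range is refused whole. The fingers move at their own pace and stop on an object; "newtons" is the grip in N (left out, the last holds). Time passes only in rows, so rows that repeat a pose let the fingers close. It gives the time, the measured TCP pose, the force and the opening at its end, in the units of the state.
- get_obs(): the state, without advancing time (a new reading comes with each control period).
- read_camera(name): name is "scene" or "side" or "wrist"; returns (picture, depth): 480x640x3 uint8, blue, green, red; 480x640 float32, m along the optical axis (not along the pixel's ray), 0 where there is no reading.
- get_calibration(name): a dict with "fovy" (degrees; the focal length in pixels is half the picture's height over the tangent of half this angle, whatever the lens; pixels are square), "cx", "cy" (the principal point, pixels), "R" (3x3) and "t" (3): a world point X has camera coordinates R X + t. Camera axes: x right, y down, z forward; pixel columns grow to the right and rows downward; lengths in m; the calibration is good to about 2 mm. A picture is of the moment at which its call begins: read the wrist's pose just before it. get_calibration takes no time and is no camera call; for the wrist camera it gives the pose at the moment of the call.
- hand_in(): hands the job in, once; it reports no verdict.
The state is a dict: "time_s": time; "joint_positions": joint angles; "qvel": joint speeds; "effort": joint torques, N m; "tool_pos": TCP position; "tool_rot": TCP orientation; "force": force on the tool from outside, world axes, zero at the start; "moment": the same for the moment, N m; "finger_gap": finger opening in m.
Only numpy, scipy, OpenCV 4.12 (cv2) and the standard library are available. Lean on these libraries where they do the work, as an engineer would, in place of code of your own. Each camera call takes 0.05 s, during which the arm holds its last target. There are 200 camera calls.

TASK

Set every drilled test block that is on the bench into a nest of its own in the fixture, bore up and flat on the nest floor, and knock down the red lock pin behind each loaded nest with the mallet until it is fully home, leaving the pin of any empty nest up and touching the pins with nothing but the mallet. Then, with every block locked, lower the depth rod into each block's bore until it bottoms out and hold it there upright for two seconds, first steel, then brass, then copper (passing over a block that is not there). Finally leave the rod hanging in its stand again and the mallet standing on its mat on its head, handle level, with all blocks still locked; do not disturb the caliper case, the oil jar or the loupe.

Things in the scene. Friction and masses are not known exactly. Their poses are not given: they have to be found in the camera images.
- fixture: bolted-down aluminium fixture, base plate 145 x 350 mm, 10 mm thick. Origin: on the bench under the middle of the middle nest; y along the row of nests, x towards the pins (away from the robot), z up. Low dark rails round each nest, top 18 mm above the bench
- nest0 (a point): centre of nest 0's floor (first, at the robot's left end in the row: y = 110 mm in the fixture frame), 10 mm above the bench. The nest is 50 x 50 mm inside, rails 8 mm high and 6 mm thick on three sides, a brass jaw on the pin side; driving the pin moves the jaw 3 mm inwards. Axes as the fixture's; a block may sit in it any of four ways round
- nest1 (a point): centre of nest 1's floor (middle in the row: y = 0 mm in the fixture frame), 10 mm above the bench. The nest is 50 x 50 mm inside, rails 8 mm high and 6 mm thick on three sides, a brass jaw on the pin side; driving the pin moves the jaw 3 mm inwards. Axes as the fixture's; a block may sit in it any of four ways round
- nest2 (a point): centre of nest 2's floor (last, at the robot's right end in the row: y = -110 mm in the fixture frame), 10 mm above the bench. The nest is 50 x 50 mm inside, rails 8 mm high and 6 mm thick on three sides, a brass jaw on the pin side; driving the pin moves the jaw 3 mm inwards. Axes as the fixture's; a block may sit in it any of four ways round
- pin0_top (a point): centre of the top of nest 0's red lock pin head (24 mm diameter), 59 mm from the nest centre along the fixture's x; 74 mm above the bench when up, 62 mm when fully home. The pin stands on a blue housing 34 x 40 mm whose top is 46 mm above the bench
- pin1_top (a point): centre of the top of nest 1's red lock pin head (24 mm diameter), 59 mm from the nest centre along the fixture's x; 74 mm above the bench when up, 62 mm when fully home. The pin stands on a blue housing 34 x 40 mm whose top is 46 mm above the bench
- pin2_top (a point): centre of the top of nest 2's red lock pin head (24 mm diameter), 59 mm from the nest centre along the fixture's x; 74 mm above the bench when up, 62 mm when fully home. The pin stands on a blue housing 34 x 40 mm whose top is 46 mm above the bench
- pin0 (a joint): travel of nest 0's lock pin: 0 up, 0.012 m fully home (over 0.010 counts as home); needs about 8 to 12 N downwards and stays where it is left
- pin1 (a joint): travel of nest 1's lock pin: 0 up, 0.012 m fully home (over 0.010 counts as home); needs about 8 to 12 N downwards and stays where it is left
- pin2 (a joint): travel of nest 2's lock pin: 0 up, 0.012 m fully home (over 0.010 counts as home); needs about 8 to 12 N downwards and stays where it is left
- block_steel: silver-grey steel drilled test block, 44 x 44 mm, 40 mm tall, 0.2 to 0.4 kg; absent (None) in some runs. Origin: centre of its underside, z up; a blind bore of 14 mm diameter opens in the middle of its top and is 30 mm deep (floor 10 mm above the underside)
- block_brass: yellow brass drilled test block, 44 x 44 mm, 40 mm tall, 0.2 to 0.4 kg; absent (None) in some runs. Origin: centre of its underside, z up; a blind bore of 14 mm diameter opens in the middle of its top and is 24 mm deep (floor 16 mm above the underside)
- block_copper: reddish-brown copper drilled test block, 44 x 44 mm, 40 mm tall, 0.2 to 0.4 kg; absent (None) in some runs. Origin: centre of its underside, z up; a blind bore of 14 mm diameter opens in the middle of its top and is 18 mm deep (floor 22 mm above the underside)
- bore_steel (a point): centre of the floor of the steel block's bore, z up
- bore_brass (a point): centre of the floor of the brass block's bore, z up
- bore_copper (a point): centre of the floor of the copper block's bore, z up
- depth_rod: depth rod, upright, 0.16 kg: steel shaft of 10 mm diameter, 70 mm long, below a green square grip 20 x 20 mm and 60 mm tall (70 to 130 mm above the tip) with a yellow band. Origin: the shaft's tip, z up along the rod, x and y square to the grip's faces. It hangs in its stand with the grip's shoulder on the stand's top
- rod_stand: fixed white stand for the depth rod, 70 x 70 mm, 75 mm tall, with a 16 mm through hole in the middle of its top. Origin: centre of its underside; with the rod home its tip is 5 mm above the bench
- mallet: mallet standing on its head, 0.3 kg: orange head, 48 mm diameter and 60 mm tall, axis vertical; level wooden handle 20 mm wide and 24 mm high, reaching from the head to 132 mm from its axis along -y of its frame, handle axis 30 mm above the lower face. Origin: centre of the head's lower striking face, z up. Balance point about 10 mm from the head's axis towards the handle
- mallet_mat: fixed light-grey rubber mat 100 x 200 mm, 4 mm thick, on which the mallet stands. Origin: centre of its underside; the mallet starts with its head about 50 mm from it along its +y and its handle along its -y
- caliper_case: bystander: blue caliper case 40 x 110 mm, 22 mm tall, origin at the centre of its underside; leave alone
- oil_jar: bystander: amber jar, 52 mm diameter, 65 mm tall, origin at the centre of its underside; leave alone
- loupe: bystander: small black eye loupe with a silver ring, 38 mm diameter, 34 mm tall, origin at the centre of its underside; leave alone

How it is judged:
On the way, in this order (a step that is already met when the one before it is completed fails the run):
1. every block present sits in a nest with that nest's pin driven home ((((horizontal distance between block_steel and nest0 below 0.006 m and z of block_steel in the frame of nest0 below 0.004 m and angle between block_steel's own z axis and vertical below 0.1 rad) and value of joint pin0 above 0.01 m) or ((horizontal distance between block_steel and nest1 below 0.006 m and z of block_steel in the frame of nest1 below 0.004 m and angle between block_steel's own z axis and vertical below 0.1 rad) and value of joint pin1 above 0.01 m) or ((horizontal distance between block_steel and nest2 below 0.006 m and z of block_steel in the frame of nest2 below 0.004 m and angle between block_steel's own z axis and vertical below 0.1 rad) and value of joint pin2 above 0.01 m)) and (((horizontal distance between block_brass and nest0 below 0.006 m and z of block_brass in the frame of nest0 below 0.004 m and angle between block_brass's own z axis and vertical below 0.1 rad) and value of joint pin0 above 0.01 m) or ((horizontal distance between block_brass and nest1 below 0.006 m and z of block_brass in the frame of nest1 below 0.004 m and angle between block_brass's own z axis and vertical below 0.1 rad) and value of joint pin1 above 0.01 m) or ((horizontal distance between block_brass and nest2 below 0.006 m and z of block_brass in the frame of nest2 below 0.004 m and angle between block_brass's own z axis and vertical below 0.1 rad) and value of joint pin2 above 0.01 m)) and (((horizontal distance between block_copper and nest0 below 0.006 m and z of block_copper in the frame of nest0 below 0.004 m and angle between block_copper's own z axis and vertical below 0.1 rad) and value of joint pin0 above 0.01 m) or ((horizontal distance between block_copper and nest1 below 0.006 m and z of block_copper in the frame of nest1 below 0.004 m and angle between block_copper's own z axis and vertical below 0.1 rad) and value of joint pin1 above 0.01 m) or ((horizontal distance between block_copper and nest2 below 0.006 m and z of block_copper in the frame of nest2 below 0.004 m and angle between block_copper's own z axis and vertical below 0.1 rad) and value of joint pin2 above 0.01 m))), for 0.2 s.
2. the depth rod stands on the floor of the nested steel block's bore for 1.5 s (horizontal distance between depth_rod and bore_steel below 0.005 m and z of depth_rod in the frame of bore_steel between -0.004 and 0.003 m and angle between the z axis of depth_rod and the z axis of bore_steel, either way round below 0.12 rad and contact force between depth_rod and block_steel above 0.4 N and ((horizontal distance between block_steel and nest0 below 0.006 m and z of block_steel in the frame of nest0 below 0.004 m and angle between block_steel's own z axis and vertical below 0.1 rad) or (horizontal distance between block_steel and nest1 below 0.006 m and z of block_steel in the frame of nest1 below 0.004 m and angle between block_steel's own z axis and vertical below 0.1 rad) or (horizontal distance between block_steel and nest2 below 0.006 m and z of block_steel in the frame of nest2 below 0.004 m and angle between block_steel's own z axis and vertical below 0.1 rad))), for 1.5 s.
3. the depth rod stands on the floor of the nested brass block's bore for 1.5 s (horizontal distance between depth_rod and bore_brass below 0.005 m and z of depth_rod in the frame of bore_brass between -0.004 and 0.003 m and angle between the z axis of depth_rod and the z axis of bore_brass, either way round below 0.12 rad and contact force between depth_rod and block_brass above 0.4 N and ((horizontal distance between block_brass and nest0 below 0.006 m and z of block_brass in the frame of nest0 below 0.004 m and angle between block_brass's own z axis and vertical below 0.1 rad) or (horizontal distance between block_brass and nest1 below 0.006 m and z of block_brass in the frame of nest1 below 0.004 m and angle between block_brass's own z axis and vertical below 0.1 rad) or (horizontal distance between block_brass and nest2 below 0.006 m and z of block_brass in the frame of nest2 below 0.004 m and angle between block_brass's own z axis and vertical below 0.1 rad))), for 1.5 s.
4. the depth rod stands on the floor of the nested copper block's bore for 1.5 s (horizontal distance between depth_rod and bore_copper below 0.005 m and z of depth_rod in the frame of bore_copper between -0.004 and 0.003 m and angle between the z axis of depth_rod and the z axis of bore_copper, either way round below 0.12 rad and contact force between depth_rod and block_copper above 0.4 N and ((horizontal distance between block_copper and nest0 below 0.006 m and z of block_copper in the frame of nest0 below 0.004 m and angle between block_copper's own z axis and vertical below 0.1 rad) or (horizontal distance between block_copper and nest1 below 0.006 m and z of block_copper in the frame of nest1 below 0.004 m and angle between block_copper's own z axis and vertical below 0.1 rad) or (horizontal distance between block_copper and nest2 below 0.006 m and z of block_copper in the frame of nest2 below 0.004 m and angle between block_copper's own z axis and vertical below 0.1 rad))), for 1.5 s.
At the end, for the whole second after the job is handed in: each block present flat in a nest (6 mm of centre, 4 mm of floor), its pin 10 mm or more down; pins of empty nests under 3 mm down; rod hanging in its stand (8 mm, upright); mallet upright on its head on the mat (within 80 mm of its centre); tools at rest (all of step 1 and (value of joint pin0 below 0.003 m or horizontal distance between any of block_steel, block_brass, block_copper and nest0 below 0.04 m) and (value of joint pin1 below 0.003 m or horizontal distance between any of block_steel, block_brass, block_copper and nest1 below 0.04 m) and (value of joint pin2 below 0.003 m or horizontal distance between any of block_steel, block_brass, block_copper and nest2 below 0.04 m) and horizontal distance between depth_rod and rod_stand below 0.008 m and height (world z) of each of depth_rod, mallet below 0.012 m and angle between each of depth_rod, mallet's own z axis and vertical below 0.1 rad and horizontal distance between mallet and mallet_mat below 0.08 m and linear speed of each of depth_rod, mallet below 0.02 m/s); the robot touches nothing.
It fails at once if blue caliper case is moved more than 30 mm (distance of caliper_case from where it was at the start of the episode above 0.03 m).
It fails at once if amber oil jar is moved more than 30 mm (distance of oil_jar from where it was at the start of the episode above 0.03 m).
It fails at once if small black loupe is moved more than 30 mm (distance of loupe from where it was at the start of the episode above 0.03 m).
It fails at once if a lock pin is pressed with the gripper, the arm, the rod or a block instead of the mallet (contact force between any of the fingers, the arm, depth_rod, block_steel, block_brass, block_copper and pin0 above 4 N or contact force between any of the fingers, the arm, depth_rod, block_steel, block_brass, block_copper and pin1 above 4 N or contact force between any of the fingers, the arm, depth_rod, block_steel, block_brass, block_copper and pin2 above 4 N).
Of block_steel, block_brass, block_copper only 2 to 3 are there at a start; the rules pass over those that are not, and their reading is None.
At some moment in a run one of block_steel, block_brass, block_copper may be knocked a few centimetres aside while the robot is not near it.
It also fails if it takes over 210 s, if anything falls off the work surface, if the arm or the gripper's body presses on something with over 40 N, if the wrist force passes 120 N, or if a joint passes its speed limit or range.

## Working session

There is one attempt and no reset: what is moved stays moved. The work goes in short steps, Python scripts to look and compute and a tool call to move; the robot and the scene stay as the last step left them, time stands still between calls to the robot, and variables do not carry over. Pictures are saved under pics/ and viewed, about 12 in all and at most 16, crops included, and the job is handed in when it is done.

Besides the shell and the picture viewer there is one more tool, called after "Emit:" as name([rows], argument=value, ...), one row to a line, values as JSON. send_rows: Moves the arm, as the interface text tells. Shift numbers are shares of 0.5 m and turn numbers shares of 90 degrees, none past 1 either way. Its arguments: {"type":"object","properties":{"plan":{"type":"array","items":{"type":"object","properties":{"grip":{"type":"number"},"dx":{"type":"number","minimum":-1,"maximum":1},"dy":{"type":"number","minimum":-1,"maximum":1},"dz":{"type":"number","minimum":-1,"maximum":1},"wx":{"type":"number","minimum":-1,"maximum":1},"wy":{"type":"number","minimum":-1,"maximum":1},"wz":{"type":"number","minimum":-1,"maximum":1}}}},"newtons":{"type":"number"}},"required":["plan"]}

```bash
ls; mkdir -p pics; cat > h.py <<'E'
import numpy as np, cv2
from workcell import *
def cam(n):
    c=get_calibration(n); im,d=read_camera(n)
    f=240/np.tan(np.radians(c['fovy'])/2)
    return im,d,c,f
def cloud(d,c,f):
    v,u=np.mgrid[:480,:640]
    P=np.stack([(u-c['cx'])/f*d,(v-c['cy'])/f*d,d],-1)
    W=(P-np.array(c['t']))@np.array(c['R'])
    W[d<=0]=np.nan
    return W
E
python3 - <<'E'
from h import *
o=get_obs();print(o['time_s'],o['tool_pos'],np.round(o['tool_rot'],3).tolist(),nose_length)
for n in ['scene','side']:
    im,d,c,f=cam(n);cv2.imwrite(f'pics/{n}1.png',im);np.savez(f'pics/{n}1.npz',im=im,d=d,W=cloud(d,c,f));
    C=-np.array(c['R']).T@np.array(c['t']);print(n,C,f,c['cx'],c['cy'],(d>0).mean())
E
```

```text
pics
0.0 [ 0.19152749 -0.51522503  0.24173507] [[-0.0, 0.937, 0.348], [0.001, 0.348, -0.937], [-1.0, 0.0, -0.001]] 0.011
scene [1.06241072 0.38542888 1.07474233] 564.8190161913535 320.5322130466465 230.14786817903124 0.9959375
side [0.20927689 0.41980323 0.75878739] 443.83733269994775 313.3554816141956 239.10102847655918 0.9959733072916667
```

View pics/scene1.png

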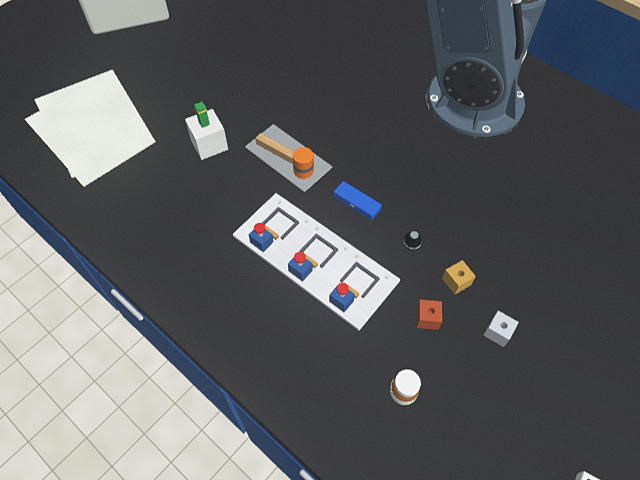

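View pics/side1.png

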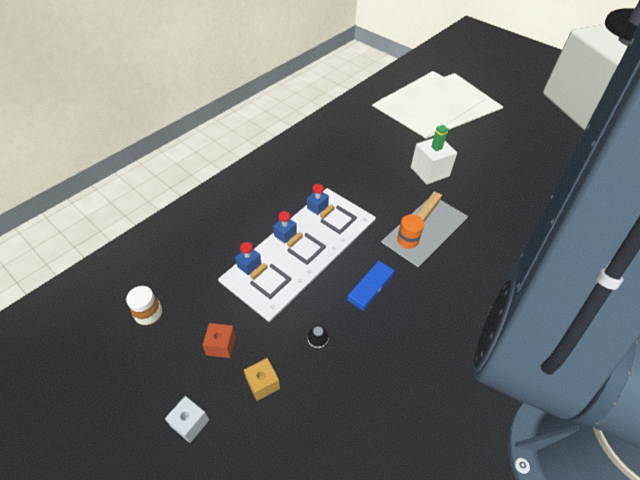

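All three blocks are there: in the scene picture brass is at (459,276), copper at (430,314) and steel at (502,328), all bore up. The fixture centre is near (316,262), mallet head (303,160), rod (203,115), case (357,200), loupe (413,239) and jar (405,387).

```bash
cat > m.py <<'E'
from h import *
# name: (seed px scene, seed px side, zlo, zhi)
S={'brass':((459,270),(261,375),.03,.05),'copper':((430,307),(218,336),.03,.05),'steel':((502,321),(186,415),.03,.05),
'case':((357,198),(371,283),.015,.03),'jar':((406,380),(142,296),.055,.075),'loupe':((413,236),(318,330),.025,.045),
'mhead':((303,154),(411,225),.05,.075),'handle':((273,146),(430,207),.035,.052),'rod':((201,106),(441,129),.115,.15),'stand':((206,130),(433,150),.065,.085),
'pin0':((260,228),(318,188),.066,.085),'pin1':((300,257),(284,216),.066,.085),'pin2':((343,288),(246,247),.066,.085)}
D={k:np.load(f'pics/{k}1.npz') for k in('scene','side')}
for n,s in S.items():
    for i,k in enumerate(('scene','side')):
        W=D[k]['W'];u,v=s[i]
        z=W[...,2];m=np.zeros((480,640),np.uint8);m[np.nan_to_num((z>s[2])&(z<s[3]))]=1
        _,L=cv2.connectedComponents(m,connectivity=4)
        w=L[v-4:v+5,u-4:u+5].ravel();w=w[w>0]
        if not len(w):print(n,k,'none',W[v,u]);continue
        p=W[L==np.bincount(w).argmax()]
        (c,sz,a)=cv2.minAreaRect((p[:,:2]*1000).astype(np.float32))
        print(n,k,np.round(c,1),np.round(sz,1),round(a,1),'z',np.round(np.median(p[:,2])*1000,1),len(p),'mean',np.round(p[:,:2].mean(0)*1000,1))
for k in D: # white plate, grey mat
    W=D[k]['W'];im=D[k]['im'].astype(int);z=W[...,2]
    for nm,cond in (('plate',(im.min(2)>190)&(abs(z-.010)<.008)),('mat',(im.min(2)>100)&(im.max(2)<190)&(abs(z-.004)<.008))):
        m=np.nan_to_num(cond&(W[...,0]<.9)).astype(np.uint8);n,L,st,_=cv2.connectedComponentsWithStats(m)
        for j in range(1,n):
            if st[j,4]>1200:
                p=W[L==j];print(nm,k,[np.round(t,1) for t in cv2.minAreaRect((p[:,:2]*1000).astype(np.float32))],st[j,4],np.round(np.median(p[:,2])*1000,1))
E
python3 m.py
```

```text
brass scene [469.8 260.5] [45.6 48.3] 72.8 z 39.0 455 mean [471.6 261. ]
brass side [468.3 258.3] [43.9 45.7] 72.1 z 38.7 695 mean [467.1 259. ]
copper scene [579.  262.8] [48.5 44.1] 36.2 z 39.1 490 mean [580.4 263.5]
copper side [577.2 260.7] [44.8 46.5] 35.4 z 38.4 608 mean [575.4 261.8]
steel scene [509.3 387.4] [47.6 44.1] 7.2 z 39.2 516 mean [511.1 387.7]
steel side [507.7 384.9] [45.8 44.4] 7.3 z 38.7 826 mean [506.2 385.5]
case scene [455.6 -23.7] [ 42.6 110. ] 3.4 z 21.1 742 mean [456.8 -22.4]
case side [453.3 -25.9] [ 40.7 111. ] 4.1 z 20.5 949 mean [452.2 -23.3]
jar scene [731.4 316.1] [45.3 45.6] 49.6 z 64.3 544 mean [732.4 316.2]
jar side [729.  314.2] [46.2 45.1] 7.1 z 63.5 491 mean [726.7 314.5]
loupe scene [456.8 134. ] [28.5 27.8] 76.5 z 33.2 145 mean [458.6 134.5]
loupe side [453.9 132. ] [27.6 28.7] 88.4 z 32.4 206 mean [452.7 133.2]
mhead scene [ 470.6 -173.9] [49.4 45.9] 42.9 z 62.6 335 mean [ 473.  -172.8]
mhead side [ 467.9 -177.5] [47.5 46.9] 84.9 z 62.1 385 mean [ 466.5 -173.7]
handle scene [ 480.5 -252.2] [ 23.4 108. ] 7.3 z 44.4 372 mean [ 482.3 -252.4]
han
[... 536 characters left out ...]
73.7   0.7] [23.5 22.8] 84.3 z 72.9 114 mean [674.6   1.1]
pin1 side [670.9  -0.9] [20.9 22.7] 44.7 z 72.4 94 mean [670.6  -0.8]
pin2 scene [669.8 110.8] [24.1 21.7] 40.4 z 72.9 116 mean [670.3 110.6]
pin2 side [667.4 107.9] [23.2 23.5] 19.8 z 72.3 113 mean [666.6 109.1]
plate scene [array([ 724.6, -662.8]), array([334.1, 248.8]), np.float64(72.9)] 7615 5.7
plate scene [array([625.7,  -2.1]), array([147.3, 352.2]), np.float64(2.2)] 7029 9.4
plate side [array([ 718.4, -667.1]), array([328.2, 250.3]), np.float64(75.0)] 4128 5.0
plate side [array([625.3,  -4.1]), array([146. , 351.6]), np.float64(2.0)] 6388 8.6
mat side [array([ 460.7, -238.5]), array([208.8, 101.7]), np.float64(88.8)] 2002 2.5
```

Emit:
send_rows([
  {"grip": 1,"dx": 0.8,"dy": 1,"dz": 0.3,"wz": -0.203},
  {"grip": 1,"dx": 0.8,"dy": 1,"dz": 0.3,"wz": -0.203},
  {"grip": 1,"dx": 0.8,"dy": 1,"dz": 0.3,"wz": -0.203},
  {"grip": 1,"dx": 0.8,"dy": 1,"dz": 0.3,"wz": -0.203},
  {"grip": 1,"dx": 0.8,"dy": 1,"dz": 0.3,"wz": -0.203},
  {"grip": 1,"dx": 0.8,"dy": 1,"dz": 0.3,"wz": -0.203},
  {"grip": 1,"dx": 0.8,"dy": 1,"dz": 0.3,"wz": -0.203},
  {"grip": 1,"dx": 0.8,"dy": 1,"dz": 0.3,"wz": -0.203},
  {"grip": 1,"dx": 0.8,"dy": 1,"dz": 0.3,"wz": -0.203},
  {"grip": 1,"dx": 0.8,"dy": 1,"dz": 0.3,"wz": -0.203},
])

```text
schema error: expected keys grip, dx, dy, dz, wx, wy, wz
```

Emit:
send_rows([
  {"grip": 1},
  {"grip": 1},
  {"grip": 1},
  {"grip": 1},
  {"grip": 1},
  {"grip": 1},
])

```text
schema error: expected keys grip, dx, dy, dz, wx, wy, wz
```

```bash
python3 - <<'E'
from h import *
o=get_obs();print(o['time_s'],o['tool_pos'],np.round(o['tool_rot'],3).tolist())
im,d,c,f=cam('wrist');cv2.imwrite('pics/w1.png',im);np.savez('pics/w1.npz',im=im,d=d,W=cloud(d,c,f))
print(-np.array(c['R']).T@np.array(c['t']),f,np.round(c['R'],3))
E
```

```text
0.1 [ 0.19153092 -0.51528778  0.24183214] [[-0.0, 0.937, 0.348], [0.001, 0.348, -0.937], [-1.0, 0.0, -0.001]]
[ 0.26054476 -0.4904277   0.37317913] 384.367289916648 [[ 0.349 -0.937 -0.   ]
 [-0.897 -0.334  0.288]
 [-0.27  -0.1   -0.958]]
```

View pics/w1.png

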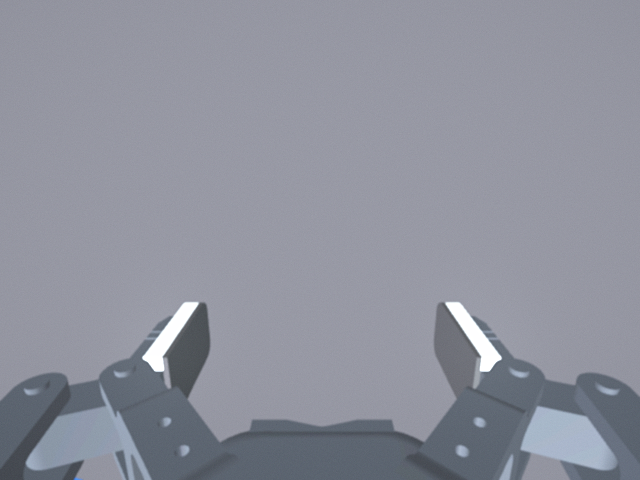

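The arm did not move because every row needs all its keys. The wrist picture shows only bare bench, with the open fingers at (180,340) and (465,340).

Emit:
send_rows([
  {"grip": 1,"dx": 0.7,"dy": 1,"dz": 0.3,"wx": 0,"wy": 0,"wz": -0.203},
  {"grip": 1,"dx": 0.7,"dy": 1,"dz": 0.3,"wx": 0,"wy": 0,"wz": -0.203},
  {"grip": 1,"dx": 0.7,"dy": 1,"dz": 0.3,"wx": 0,"wy": 0,"wz": -0.203},
  {"grip": 1,"dx": 0.7,"dy": 1,"dz": 0.3,"wx": 0,"wy": 0,"wz": -0.203},
  {"grip": 1,"dx": 0.7,"dy": 1,"dz": 0.3,"wx": 0,"wy": 0,"wz": -0.203},
  {"grip": 1,"dx": 0.7,"dy": 1,"dz": 0.3,"wx": 0,"wy": 0,"wz": -0.203},
  {"grip": 1,"dx": 0.7,"dy": 1,"dz": 0.3,"wx": 0,"wy": 0,"wz": -0.203},
  {"grip": 1,"dx": 0.7,"dy": 1,"dz": 0.3,"wx": 0,"wy": 0,"wz": -0.203},
  {"grip": 1,"dx": 0.7,"dy": 1,"dz": 0.3,"wx": 0,"wy": 0,"wz": -0.203},
  {"grip": 1,"dx": 0.7,"dy": 1,"dz": 0.3,"wx": 0,"wy": 0,"wz": -0.203},
])

```text
time_s: 1.4
tool_pos: [0.5399, -0.0171, 0.3917]
tool_rot: [[-0.0, 0.999, 0.037], [-0.0, 0.037, -0.999], [-1.0, -0.0, 0.0]]
force: [0.6, -1.6, -0.1]
finger_gap: 0.0855
```

Emit:
send_rows([
  {"grip": 1,"dx": 0,"dy": 0,"dz": 0,"wx": 0,"wy": 0,"wz": 0},
  {"grip": 1,"dx": 0,"dy": 0,"dz": 0,"wx": 0,"wy": 0,"wz": 0},
  {"grip": 1,"dx": 0,"dy": 0,"dz": 0,"wx": 0,"wy": 0,"wz": 0},
  {"grip": 1,"dx": 0,"dy": 0,"dz": 0,"wx": 0,"wy": 0,"wz": 0},
])

```text
time_s: 1.9
tool_pos: [0.5388, -0.0199, 0.3912]
tool_rot: [[-0.0, 0.999, 0.035], [-0.0, 0.035, -0.999], [-1.0, -0.0, 0.0]]
force: [0.1, 0.4, 0.0]
finger_gap: 0.0856
```

```bash
python3 - <<'E'
from h import *
o=get_obs();print(o['time_s'],o['tool_pos'],np.round(o['tool_rot'],3).tolist())
im,d,c,f=cam('wrist');cv2.imwrite('pics/w2.png',im);np.savez('pics/w2.npz',im=im,d=d,W=cloud(d,c,f))
print(-np.array(c['R']).T@np.array(c['t']),f)
E
```

```text
1.9 [ 0.53880956 -0.01990762  0.39121776] [[-0.0, 0.999, 0.035], [-0.0, 0.035, -0.999], [-1.0, -0.0, 0.0]]
[ 0.6123184  -0.01785561  0.52257925] 384.367289916648
```

View pics/w2.png

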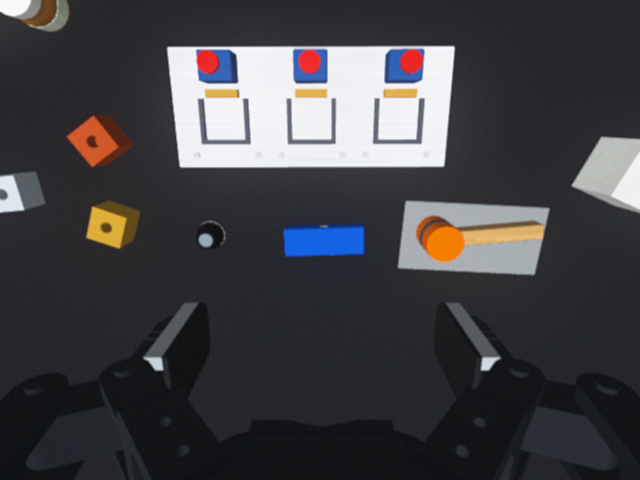

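From the wrist, all three nests are at row 120 (columns 226, 312, 399), the pins at row 60, and the mallet head at (440,240) with its handle to the right. Next I extract positions from this view as the second measurement.

```bash
cat > w.py <<'E'
from h import *
D=np.load('pics/w2.npz');W=D['W'];z=W[...,2];im=D['im'].astype(int)
def comp(m,u,v,r=6):
    m=np.nan_to_num(m).astype(np.uint8);_,L=cv2.connectedComponents(m,connectivity=4)
    w=L[max(v-r,0):v+r+1,max(u-r,0):u+r+1].ravel();w=w[w>0];p=W[L==np.bincount(w).argmax()]
    R=cv2.minAreaRect((p[:,:2]*1000).astype(np.float32))
    return [np.round(t,1) for t in R],'z',np.round(np.median(p[:,2])*1000,1),len(p)
for n,u,v,a,b in (('brass',106,226,.03,.05),('copper',92,140,.03,.05),('loupe',208,240,.025,.045),('case',322,243,.015,.03),('head',443,245,.05,.075),('handle',520,235,.03,.055),('stand',632,185,.06,.09),
  ('pin0',207,61,.06,.085),('pin1',309,61,.06,.085),('pin2',411,61,.06,.085)): print(n,comp((z>a)&(z<b),u,v))
dark=(im.max(2)<130)
for n,u in (('nest0',226),('nest1',312),('nest2',399)): print(n,comp(dark&(z>.005)&(z<.03),u,142,5), comp((im.min(2)>150)&(z<.02)&(z>.003),u,120))
print('mat',comp((im.min(2)>90)&(abs(z-.004)<.01),500,262))
E
python3 w.py
```

```text
brass ([array([469.5, 257.6]), array([45.4, 45.6]), np.float64(72.3)], 'z', np.float64(39.3), 1248)
copper ([array([578.6, 260.4]), array([44.9, 45.9]), np.float64(36.2)], 'z', np.float64(39.3), 1468)
loupe ([array([457.1, 130. ]), array([28.7, 28.1]), np.float64(84.9)], 'z', np.float64(33.5), 405)
case ([array([455.3, -27.3]), array([ 40.8, 110. ]), np.float64(4.1)], 'z', np.float64(21.6), 2286)
head ([array([ 470.3, -177.9]), array([46.8, 47. ]), np.float64(67.9)], 'z', np.float64(63.7), 1197)
handle ([array([ 479.9, -256.5]), array([ 20.7, 107.4]), np.float64(6.9)], 'z', np.float64(45.6), 1429)
stand ([array([ 558. , -378.2]), array([87. , 42.4]), np.float64(15.6)], 'z', np.float64(74.3), 1426)
pin0 ([array([669.5, 107. ]), array([23.3, 22.7]), np.float64(46.6)], 'z', np.float64(73.4), 444)
pin1 ([array([673.5,  -2.9]), array([22.9, 23. ]), np.float64(20.8)], 'z', np.float64(73.5), 419)
pin2 ([array([ 677.6, -112.3]), array([22.9, 23. ]), np.float64(77.1)], 'z', np.float64(73.7), 438)
nest0 ([array([608. , 104.1]), array([51.9, 61.1]), np.float64(2.1)], 'z', np.float64(17.5), 434) ([array([626.8,  -4.6]), array([144.9, 350.8]), np.float64(2.1)], 'z', np.float64(9.7), 26735)
nest1 ([array([611.7,  -4.9]), array([51.9, 58.3]), np.float64(2.6)], 'z', np.float64(17.8), 295) ([array([626.8,  -4.6]), array([144.9, 350.8]), np.float64(2.1)], 'z', np.float64(9.7), 26735)
nest2 ([array([ 615.8, -114.4]), array([51.9, 60.2]), np.float64(2.1)], 'z', np.float64(17.7), 404) ([array([626.8,  -4.6]), array([144.9, 350.8]), np.float64(2.1)], 'z', np.float64(9.7), 26735)
mat ([array([ 460.1, -237.2]), array([202.7, 102.5]), np.float64(88.9)], 'z', np.float64(3.9), 6519)
```

Emit:
send_rows([
  {"grip": 1,"dx": -0.06,"dy": 0.811,"dz": -0.32,"wx": 0,"wy": 0,"wz": 0.058},
  {"grip": 1,"dx": -0.06,"dy": 0.811,"dz": -0.32,"wx": 0,"wy": 0,"wz": 0.058},
  {"grip": 1,"dx": -0.06,"dy": 0.811,"dz": -0.32,"wx": 0,"wy": 0,"wz": 0.058},
  {"grip": 1,"dx": -0.06,"dy": 0.811,"dz": -0.32,"wx": 0,"wy": 0,"wz": 0.058},
  {"grip": 1,"dx": -0.06,"dy": 0.811,"dz": -0.32,"wx": 0,"wy": 0,"wz": 0.058},
  {"grip": 1,"dx": -0.06,"dy": 0.811,"dz": -0.32,"wx": 0,"wy": 0,"wz": 0.058},
  {"grip": 1,"dx": -0.06,"dy": 0.811,"dz": -0.32,"wx": 0,"wy": 0,"wz": 0.058},
  {"grip": 1,"dx": -0.06,"dy": 0.811,"dz": -0.32,"wx": 0,"wy": 0,"wz": 0.058},
  {"grip": 1,"dx": -0.06,"dy": 0.811,"dz": -0.32,"wx": 0,"wy": 0,"wz": 0.058},
  {"grip": 1,"dx": -0.06,"dy": 0.811,"dz": -0.32,"wx": 0,"wy": 0,"wz": 0.058},
])

```text
time_s: 3.2
tool_pos: [0.5099, 0.3853, 0.2322]
tool_rot: [[0.001, 0.992, 0.126], [0.0, 0.126, -0.992], [-1.0, 0.001, -0.0]]
force: [0.3, -0.3, -0.1]
finger_gap: 0.0853
```

```bash
cat > b.py <<'E'
import sys
from h import *
# measure block tops by colour + height in a camera
def blocks(n,zlo=.03,zhi=.05,save=None):
    o=get_obs();im,d,c,f=cam(n);W=cloud(d,c,f);z=W[...,2]
    if save: cv2.imwrite(f'pics/{save}.png',im)
    h=cv2.cvtColor(im,cv2.COLOR_BGR2HSV).astype(int);H,S,V=h[...,0],h[...,1],h[...,2]
    print(n,'t',round(o['time_s'],2),'tcp',np.round(np.array(o['tool_pos'])*1000,1),'yaw',round(np.degrees(np.arctan2(o['tool_rot'][1][2],o['tool_rot'][0][2])),2))
    for k,m in (('steel',(S<60)&(V>60)),('brass',(H>14)&(H<28)&(S>90)),('copper',(H<13)&(S>110)&(V>40))):
        m=np.nan_to_num(m&(z>zlo)&(z<zhi)).astype(np.uint8);N,L,st,_=cv2.connectedComponentsWithStats(m,connectivity=4)
        for j in range(1,N):
            p=W[L==j]
            if len(p)<150: continue
            r=cv2.minAreaRect((p[:,:2]*1000).astype(np.float32))
            if 30<min(r[1]) and max(r[1])<60: print(' ',k,np.round(r[0],1),np.round(r[1],1),round(r[2],1),'z',round(float(np.median(p[:,2]))*1000,1),len(p))
if __name__=='__main__':
    a=sys.argv; blocks(a[1],*(float(x) for x in a[2:4]),*a[4:])
E
python3 b.py wrist .03 .05 w3;python3 b.py scene .03 .05
```

```text
wrist t 3.2 tcp [509.9 385.3 232.2] yaw -82.76
  steel [509.4 385. ] [44.2 44. ] 7.4 z 39.7 2466
  brass [469.8 258.3] [45.4 44.4] 72.0 z 39.8 2382
  copper [578.8 260.7] [44.8 45.1] 35.9 z 39.7 3029
scene t 3.25 tcp [509.8 385.4 232.2] yaw -82.76
  steel [509.8 387.5] [47.6 44.2] 7.5 z 39.3 513
  brass [469.7 260.5] [45.5 48.3] 71.4 z 39.3 453
  copper [578.7 262.7] [47. 44.] 35.5 z 38.9 492
```

Emit:
send_rows([
  {"grip": 1,"dx": 0,"dy": 0,"dz": -0.3,"wx": 0,"wy": 0,"wz": 0},
  {"grip": 1,"dx": 0,"dy": 0,"dz": -0.38,"wx": 0,"wy": 0,"wz": 0},
  {"grip": 1,"dx": 0,"dy": 0,"dz": -0.38,"wx": 0,"wy": 0,"wz": 0},
  {"grip": 1,"dx": 0,"dy": 0,"dz": -0.38,"wx": 0,"wy": 0,"wz": 0},
  {"grip": 1,"dx": 0,"dy": 0,"dz": -0.416,"wx": 0,"wy": 0,"wz": 0},
  {"grip": 1,"dx": 0,"dy": 0,"dz": -0.416,"wx": 0,"wy": 0,"wz": 0},
  {"grip": 0.4,"dx": 0,"dy": 0,"dz": -0.416,"wx": 0,"wy": 0,"wz": 0},
  {"grip": 0.3,"dx": 0,"dy": 0,"dz": -0.416,"wx": 0,"wy": 0,"wz": 0},
  {"grip": 0.3,"dx": 0,"dy": 0,"dz": -0.416,"wx": 0,"wy": 0,"wz": 0},
  {"grip": 0.3,"dx": 0,"dy": 0,"dz": -0.416,"wx": 0,"wy": 0,"wz": 0},
], newtons=50)

```text
time_s: 4.55
tool_pos: [0.5097, 0.3869, 0.0244]
tool_rot: [[0.001, 0.992, 0.128], [0.001, 0.128, -0.992], [-1.0, 0.001, -0.001]]
force: [-1.8, 0.2, 6.7]
finger_gap: 0.0432
```

Emit:
send_rows([
  {"grip": 0.3,"dx": 0,"dy": 0,"dz": 0,"wx": 0,"wy": 0,"wz": 0},
  {"grip": 0.3,"dx": 0,"dy": 0,"dz": 0,"wx": 0,"wy": 0,"wz": 0},
])

```text
time_s: 4.8
tool_pos: [0.5097, 0.3869, 0.0244]
tool_rot: [[0.001, 0.992, 0.128], [0.001, 0.128, -0.992], [-1.0, 0.001, -0.001]]
force: [-1.5, -1.3, 6.8]
finger_gap: 0.0427
```

Emit:
send_rows([
  {"grip": 0.3,"dx": 0,"dy": 0,"dz": 0.1,"wx": 0,"wy": 0,"wz": 0},
  {"grip": 0.3,"dx": 0,"dy": 0,"dz": 0.22,"wx": 0,"wy": 0,"wz": 0},
  {"grip": 0.3,"dx": 0.02,"dy": -0.06,"dz": 0.3,"wx": 0,"wy": 0,"wz": 0},
  {"grip": 0.3,"dx": 0.2,"dy": -0.561,"dz": 0.3,"wx": 0,"wy": 0,"wz": -0.059},
  {"grip": 0.3,"dx": 0.2,"dy": -0.561,"dz": 0.3,"wx": 0,"wy": 0,"wz": -0.059},
  {"grip": 0.3,"dx": 0.2,"dy": -0.561,"dz": 0.3,"wx": 0,"wy": 0,"wz": -0.059},
  {"grip": 0.3,"dx": 0.2,"dy": -0.561,"dz": 0.3,"wx": 0,"wy": 0,"wz": -0.059},
  {"grip": 0.3,"dx": 0.2,"dy": -0.561,"dz": 0.3,"wx": 0,"wy": 0,"wz": -0.059},
  {"grip": 0.3,"dx": 0.2,"dy": -0.561,"dz": 0.3,"wx": 0,"wy": 0,"wz": -0.059},
  {"grip": 0.3,"dx": 0.2,"dy": -0.561,"dz": 0.3,"wx": 0,"wy": 0,"wz": -0.059},
])

```text
time_s: 6.05
tool_pos: [0.6087, 0.1072, 0.1731]
tool_rot: [[-0.001, 0.999, 0.036], [0.0, 0.036, -0.999], [-1.0, -0.001, -0.0]]
force: [0.1, -0.1, -3.1]
finger_gap: 0.0434
```

```bash
python3 b.py wrist .17 .22 w4; python3 b.py side .16 .22; python3 b.py scene .16 .22; sed -i "s/pics\/w2.npz/pics\/w4.npz/" w.py
```

```text
wrist t 6.05 tcp [608.7 107.2 173.1] yaw -87.91
side t 6.1 tcp [608.7 107.4 173.2] yaw -87.89
scene t 6.15 tcp [608.7 107.4 173.2] yaw -87.88
  steel [620.  107.7] [58.4 39.4] 60.3 z 187.0 615
```

View pics/w4.png

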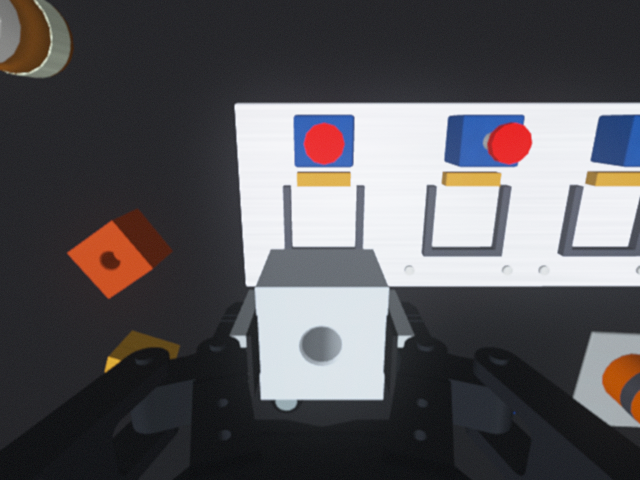

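The steel block is held square at (321,345), with nest 0 ahead of it: rails at columns 285–363, pin head at (324,144). Now its offset within the wrist frame.

```bash
cat > held.py <<'E'
# held block, pins and nest rails from wrist view
from h import *
o=get_obs();im,d,c,f=cam('wrist');W=cloud(d,c,f);z=W[...,2];T=np.array(o['tool_pos']);R=np.array(o['tool_rot']);i=im.astype(int)
def rect(m):
    m=np.nan_to_num(m).astype(np.uint8);N,L,st,_=cv2.connectedComponentsWithStats(m,connectivity=4)
    out=[]
    for j in range(1,N):
        if st[j,4]>200: p=W[L==j]; r=cv2.minAreaRect((p[:,:2]*1000).astype(np.float32)); out.append((r,np.round(np.median(p[:,2])*1000,1),len(p)))
    return out
print('tcp',np.round(T*1000,1),'yaw',np.degrees(np.arctan2(R[1][2],R[0][2])).round(2))
u,v=np.meshgrid(range(640),range(480))
for r,zz,n in rect((z>T[2]+.010)&(z<T[2]+.021)&(abs(u-320)<100)&(v>230)): print('held',np.round(r[0],1),np.round(r[1],1),round(r[2],1),zz,n)
for r,zz,n in rect((i[...,2]>120)&(i[...,1]<70)&(z>.058)&(z<.085)): print('pin',np.round(r[0],1),np.round(r[1],1),zz)
for r,zz,n in rect((i.max(2)<130)&(z>.013)&(z<.03)): print('rail',np.round(r[0],1),np.round(r[1],1),round(r[2],1),zz)
E
python3 held.py
```

```text
tcp [608.8 107.2 173.2] yaw -87.88
held [608.3 106.8] [46.  69.3] 3.5 188.5 15409
pin [669.7 107.4] [22.5 22.6] 73.8
pin [673.7  -1.7] [22.9 22.5] 73.7
rail [736.4 290.7] [34.5  7.8] 12.4 19.0
rail [677.1 -92.3] [32.1  3. ] 2.4 22.0
rail [675.6  17.5] [25.7  1.3] 2.1 22.8
rail [610.5 105.1] [50.6 60. ] 2.2 17.7
rail [612.1  -4.4] [55.4 62.1] 2.2 17.6
rail [ 616.2 -113.7] [55.4 62.4] 2.3 17.5
rail [591.5 242.9] [43.8  2.6] 35.2 22.1
rail [493.7 261. ] [23.4  2.7] 73.2 20.5
```

Emit:
send_rows([
  {"grip": 0.3,"dx": 0.004,"dy": -0.003,"dz": -0.1,"wx": 0,"wy": 0,"wz": 0},
  {"grip": 0.3,"dx": 0.004,"dy": -0.003,"dz": -0.2,"wx": 0,"wy": 0,"wz": 0},
  {"grip": 0.3,"dx": 0.004,"dy": -0.003,"dz": -0.226,"wx": 0,"wy": 0,"wz": 0},
  {"grip": 0.3,"dx": 0.004,"dy": -0.003,"dz": -0.226,"wx": 0,"wy": 0,"wz": 0},
  {"grip": 0.3,"dx": 0.004,"dy": -0.003,"dz": -0.24,"wx": 0,"wy": 0,"wz": 0},
  {"grip": 0.3,"dx": 0.004,"dy": -0.003,"dz": -0.255,"wx": 0,"wy": 0,"wz": 0},
  {"grip": 0.3,"dx": 0.004,"dy": -0.003,"dz": -0.265,"wx": 0,"wy": 0,"wz": 0},
  {"grip": 0.3,"dx": 0.004,"dy": -0.003,"dz": -0.274,"wx": 0,"wy": 0,"wz": 0},
  {"grip": 0.3,"dx": 0.004,"dy": -0.003,"dz": -0.274,"wx": 0,"wy": 0,"wz": 0},
  {"grip": 0.3,"dx": 0.004,"dy": -0.003,"dz": -0.274,"wx": 0,"wy": 0,"wz": 0},
])

```text
time_s: 7.5
tool_pos: [0.6113, 0.1045, 0.0364]
tool_rot: [[0.0, 0.999, 0.035], [0.0, 0.035, -0.999], [-1.0, 0.0, -0.0]]
force: [0.4, -0.0, -2.4]
finger_gap: 0.0433
```

Emit:
send_rows([
  {"grip": 0.3,"dx": 0,"dy": 0.002,"dz": -0.004,"wx": 0,"wy": 0,"wz": 0},
  {"grip": 0.3,"dx": 0,"dy": 0.002,"dz": -0.004,"wx": 0,"wy": 0,"wz": 0},
  {"grip": 0.9,"dx": 0,"dy": 0.002,"dz": -0.004,"wx": 0,"wy": 0,"wz": 0},
  {"grip": 0.9,"dx": 0,"dy": 0.002,"dz": -0.004,"wx": 0,"wy": 0,"wz": 0},
  {"grip": 0.9,"dx": 0,"dy": 0.002,"dz": -0.004,"wx": 0,"wy": 0,"wz": 0},
  {"grip": 0.9,"dx": 0,"dy": 0.002,"dz": 0.05,"wx": 0,"wy": 0,"wz": 0},
  {"grip": 0.9,"dx": 0,"dy": 0.002,"dz": 0.15,"wx": 0,"wy": 0,"wz": 0},
  {"grip": 1,"dx": 0,"dy": 0.002,"dz": 0.3,"wx": 0,"wy": 0,"wz": 0},
  {"grip": 1,"dx": 0,"dy": 0.002,"dz": 0.3,"wx": 0,"wy": 0,"wz": 0},
  {"grip": 1,"dx": -0.02,"dy": 0.002,"dz": 0.4,"wx": 0,"wy": 0,"wz": 0},
])

```text
time_s: 8.75
tool_pos: [0.6, 0.1053, 0.2346]
tool_rot: [[-0.005, 0.999, 0.035], [-0.0, 0.035, -0.999], [-1.0, -0.005, 0.0]]
force: [-0.2, 0.2, 0.6]
finger_gap: 0.0848
```

```bash
python3 b.py wrist .03 .06 w5; python3 held.py | egrep 'pin|rail'; python3 b.py scene .03 .06
```

```text
wrist t 8.75 tcp [600.  105.3 234.6] yaw -87.98
  steel [611.1 104.8] [43.7 44.1] 1.9 z 49.7 2746
  copper [578.9 260.3] [44.  45.3] 35.9 z 39.5 2556
pin [669.7 107.2] [22.6 22.1] 73.7
pin [673.8  -1.9] [22.3 23. ] 73.7
pin [ 677.5 -111. ] [23.1 22.3] 73.6
rail [736.7 290.5] [34.2  7. ] 14.2 18.5
rail [677.2 -92.7] [31.3  2.2] 2.7 22.5
rail [ 616.2 -114.3] [54.8 62.7] 2.8 17.6
rail [607.  132.2] [54.4  4.9] 2.5 17.7
rail [608.9  77.4] [54.6  3.9] 3.0 17.8
rail [611.9  -4.3] [54.9 61.6] 2.5 17.6
rail [591.6 242.7] [43.8  1.9] 35.6 21.4
rail [493.1 258.7] [27.8  2.8] 73.6 21.6
rail [462.7 130.3] [37.2 25. ] 86.3 21.2
scene t 8.85 tcp [602.3 105.7 240.7] yaw -87.97
  steel [610.9 107.5] [48.  44.9] 2.2 z 48.3 535
  brass [469.9 260.3] [45.8 47. ] 72.0 z 39.0 453
  copper [579.  262.9] [47.4 43.8] 35.2 z 39.3 494
```

Emit:
send_rows([
  {"grip": 1,"dx": -0.047,"dy": 0.309,"dz": 0,"wx": 0,"wy": 0,"wz": 0.376},
  {"grip": 1,"dx": -0.047,"dy": 0.309,"dz": 0,"wx": 0,"wy": 0,"wz": 0.376},
  {"grip": 1,"dx": -0.047,"dy": 0.309,"dz": -0.1,"wx": 0,"wy": 0,"wz": 0.376},
  {"grip": 1,"dx": -0.047,"dy": 0.309,"dz": -0.2,"wx": 0,"wy": 0,"wz": 0.376},
  {"grip": 1,"dx": -0.047,"dy": 0.309,"dz": -0.26,"wx": 0,"wy": 0,"wz": 0.376},
  {"grip": 1,"dx": -0.047,"dy": 0.309,"dz": -0.26,"wx": 0,"wy": 0,"wz": 0.376},
  {"grip": 1,"dx": -0.047,"dy": 0.309,"dz": -0.26,"wx": 0,"wy": 0,"wz": 0.376},
])

```text
time_s: 9.78
tool_pos: [0.5781, 0.2601, 0.1069]
tool_rot: [[0.001, 0.811, 0.586], [0.0, 0.586, -0.811], [-1.0, 0.001, 0.0]]
force: [0.0, -0.9, 0.7]
finger_gap: 0.0853
```

```bash
python3 b.py wrist .03 .05 w6
```

```text
wrist t 9.78 tcp [578.1 260.1 106.9] yaw -54.15
  steel [614.1 105.6] [37.6 46.3] 2.1 z 44.8 3006
  brass [470.1 258. ] [44.8 45.5] 72.2 z 39.7 4346
  copper [578.7 260.7] [45.1 44.1] 36.0 z 39.7 6081
```

Aligned. Descend 83 mm, close and lift.

Emit:
send_rows([
  {"grip": 1,"dx": 0.001,"dy": 0.001,"dz": -0.1,"wx": 0,"wy": 0,"wz": 0},
  {"grip": 1,"dx": 0.001,"dy": 0.001,"dz": -0.15,"wx": 0,"wy": 0,"wz": 0},
  {"grip": 1,"dx": 0.001,"dy": 0.001,"dz": -0.165,"wx": 0,"wy": 0,"wz": 0},
  {"grip": 1,"dx": 0.001,"dy": 0.001,"dz": -0.165,"wx": 0,"wy": 0,"wz": 0},
  {"grip": 0.4,"dx": 0.001,"dy": 0.001,"dz": -0.165,"wx": 0,"wy": 0,"wz": 0},
  {"grip": 0.3,"dx": 0.001,"dy": 0.001,"dz": -0.165,"wx": 0,"wy": 0,"wz": 0},
  {"grip": 0.3,"dx": 0.001,"dy": 0.001,"dz": -0.165,"wx": 0,"wy": 0,"wz": 0},
  {"grip": 0.3,"dx": 0.001,"dy": 0.001,"dz": -0.165,"wx": 0,"wy": 0,"wz": 0},
  {"grip": 0.3,"dx": 0.001,"dy": 0.001,"dz": -0.165,"wx": 0,"wy": 0,"wz": 0},
  {"grip": 0.3,"dx": 0.001,"dy": 0.001,"dz": -0.165,"wx": 0,"wy": 0,"wz": 0},
])

```text
time_s: 11.08
tool_pos: [0.5787, 0.2607, 0.0248]
tool_rot: [[0.001, 0.81, 0.586], [0.001, 0.586, -0.81], [-1.0, 0.001, 0.0]]
force: [-1.0, -2.7, 7.5]
finger_gap: 0.0428
```

Emit:
send_rows([
  {"grip": 0.3,"dx": 0,"dy": 0,"dz": 0.1,"wx": 0,"wy": 0,"wz": 0},
  {"grip": 0.3,"dx": 0,"dy": 0,"dz": 0.22,"wx": 0,"wy": 0,"wz": 0},
  {"grip": 0.3,"dx": 0,"dy": 0,"dz": 0.3,"wx": 0,"wy": 0,"wz": 0},
  {"grip": 0.3,"dx": 0.073,"dy": -0.529,"dz": 0.3,"wx": 0,"wy": 0,"wz": -0.374},
  {"grip": 0.3,"dx": 0.073,"dy": -0.529,"dz": 0.3,"wx": 0,"wy": 0,"wz": -0.374},
  {"grip": 0.3,"dx": 0.073,"dy": -0.529,"dz": 0.3,"wx": 0,"wy": 0,"wz": -0.374},
  {"grip": 0.3,"dx": 0.073,"dy": -0.529,"dz": 0.3,"wx": 0,"wy": 0,"wz": -0.374},
  {"grip": 0.3,"dx": 0.073,"dy": -0.529,"dz": 0.3,"wx": 0,"wy": 0,"wz": -0.374},
  {"grip": 0.3,"dx": 0.073,"dy": -0.529,"dz": 0.3,"wx": 0,"wy": 0,"wz": -0.374},
  {"grip": 0.3,"dx": 0.073,"dy": -0.529,"dz": 0.3,"wx": 0,"wy": 0,"wz": -0.374},
])

```text
time_s: 12.32
tool_pos: [0.6144, -0.0027, 0.1735]
tool_rot: [[-0.001, 0.999, 0.04], [0.0, 0.04, -0.999], [-1.0, -0.001, -0.0]]
force: [-0.4, 0.9, -3.6]
finger_gap: 0.0432
```

```bash
python3 held.py|egrep 'tcp|held|pin'
```

```text
tcp [614.4  -2.7 173.5] yaw -87.73
held [614.9  -3. ] [45.8 69.5] 2.5 188.4 15428
pin [669.7 106.6] [22.3 22.8] 73.6
pin [673.9  -2.5] [22.6 22.5] 73.7
pin [ 677.8 -111.6] [23.  22.7] 73.7
```

Emit:
send_rows([
  {"grip": 0.3,"dx": 0,"dy": -0.002,"dz": -0.1,"wx": 0,"wy": 0,"wz": 0},
  {"grip": 0.3,"dx": 0,"dy": -0.002,"dz": -0.2,"wx": 0,"wy": 0,"wz": 0},
  {"grip": 0.3,"dx": 0,"dy": -0.002,"dz": -0.226,"wx": 0,"wy": 0,"wz": 0},
  {"grip": 0.3,"dx": 0,"dy": -0.002,"dz": -0.24,"wx": 0,"wy": 0,"wz": 0},
  {"grip": 0.3,"dx": 0,"dy": -0.002,"dz": -0.255,"wx": 0,"wy": 0,"wz": 0},
  {"grip": 0.3,"dx": 0,"dy": -0.002,"dz": -0.265,"wx": 0,"wy": 0,"wz": 0},
  {"grip": 0.3,"dx": 0,"dy": -0.002,"dz": -0.272,"wx": 0,"wy": 0,"wz": 0},
  {"grip": 0.3,"dx": 0,"dy": -0.002,"dz": -0.278,"wx": 0,"wy": 0,"wz": 0},
  {"grip": 0.3,"dx": 0,"dy": -0.002,"dz": -0.278,"wx": 0,"wy": 0,"wz": 0},
])

```text
time_s: 13.5
tool_pos: [0.6148, -0.005, 0.0349]
tool_rot: [[0.0, 0.999, 0.038], [-0.0, 0.038, -0.999], [-1.0, 0.0, 0.0]]
force: [0.7, 0.2, -4.1]
finger_gap: 0.043
```

Emit:
send_rows([
  {"grip": 0.9,"dx": 0,"dy": 0,"dz": 0,"wx": 0,"wy": 0,"wz": 0},
  {"grip": 0.9,"dx": 0,"dy": 0,"dz": 0,"wx": 0,"wy": 0,"wz": 0},
  {"grip": 0.9,"dx": 0,"dy": 0,"dz": 0.0,"wx": 0,"wy": 0,"wz": 0},
  {"grip": 0.9,"dx": 0,"dy": 0,"dz": 0.08,"wx": 0,"wy": 0,"wz": 0},
  {"grip": 1,"dx": 0,"dy": 0,"dz": 0.2,"wx": 0,"wy": 0,"wz": 0},
  {"grip": 1,"dx": 0,"dy": 0,"dz": 0.32,"wx": 0,"wy": 0,"wz": 0},
  {"grip": 1,"dx": -0.29,"dy": 0.526,"dz": 0.35,"wx": 0,"wy": 0,"wz": -0.222},
  {"grip": 1,"dx": -0.29,"dy": 0.526,"dz": 0.35,"wx": 0,"wy": 0,"wz": -0.222},
  {"grip": 1,"dx": -0.29,"dy": 0.526,"dz": 0.35,"wx": 0,"wy": 0,"wz": -0.222},
  {"grip": 1,"dx": -0.29,"dy": 0.526,"dz": 0.35,"wx": 0,"wy": 0,"wz": -0.222},
])

```text
time_s: 14.75
tool_pos: [0.4932, 0.2148, 0.2076]
tool_rot: [[0.001, 0.952, -0.306], [0.0, -0.306, -0.952], [-1.0, 0.001, -0.0]]
force: [0.4, 0.7, 1.3]
finger_gap: 0.0855
```

```bash
python3 b.py scene .03 .06;python3 b.py wrist .03 .06 w7
```

```text
scene t 14.75 tcp [493.2 214.8 207.6] yaw -107.79
  steel [611.2 107.4] [48.  45.3] 2.1 z 48.5 533
  brass [470.3 260.5] [45.3 47. ] 72.8 z 39.1 462
  copper [615.9  -2.1] [47.2 45.8] 0.6 z 48.6 460
wrist t 14.8 tcp [490.1 219.9 207.9] yaw -107.62
  steel [606.4 104.7] [35.8 45. ] 1.6 z 49.5 2883
  brass [469.7 258.1] [44.1 44.9] 71.9 z 39.6 2734
```

Emit:
send_rows([
  {"grip": 1,"dx": -0.036,"dy": 0.07,"dz": -0.1,"wx": 0,"wy": 0,"wz": 0},
  {"grip": 1,"dx": -0.036,"dy": 0.07,"dz": -0.2,"wx": 0,"wy": 0,"wz": 0},
  {"grip": 1,"dx": -0.036,"dy": 0.07,"dz": -0.2,"wx": 0,"wy": 0,"wz": 0},
  {"grip": 1,"dx": -0.036,"dy": 0.07,"dz": -0.2,"wx": 0,"wy": 0,"wz": 0},
])

```text
time_s: 15.35
tool_pos: [0.4776, 0.2481, 0.1089]
tool_rot: [[0.002, 0.952, -0.306], [0.001, -0.306, -0.952], [-1.0, 0.002, -0.001]]
force: [0.3, 1.4, 0.9]
finger_gap: 0.0853
```

```bash
python3 b.py wrist .03 .06 w8|egrep 'tcp|brass'
```

```text
wrist t 15.35 tcp [477.6 248.1 108.9] yaw -107.82
  brass [469.9 258. ] [44.1 44.6] 71.9 z 39.7 5726
```

Emit:
send_rows([
  {"grip": 1,"dx": -0.015,"dy": 0.02,"dz": 0,"wx": 0,"wy": 0,"wz": 0},
  {"grip": 1,"dx": -0.015,"dy": 0.02,"dz": -0.1,"wx": 0,"wy": 0,"wz": 0},
  {"grip": 1,"dx": -0.015,"dy": 0.02,"dz": -0.16,"wx": 0,"wy": 0,"wz": 0},
  {"grip": 1,"dx": -0.015,"dy": 0.02,"dz": -0.169,"wx": 0,"wy": 0,"wz": 0},
  {"grip": 0.4,"dx": -0.015,"dy": 0.02,"dz": -0.169,"wx": 0,"wy": 0,"wz": 0},
  {"grip": 0.3,"dx": -0.015,"dy": 0.02,"dz": -0.169,"wx": 0,"wy": 0,"wz": 0},
  {"grip": 0.3,"dx": -0.015,"dy": 0.02,"dz": -0.169,"wx": 0,"wy": 0,"wz": 0},
  {"grip": 0.3,"dx": -0.015,"dy": 0.02,"dz": -0.169,"wx": 0,"wy": 0,"wz": 0},
  {"grip": 0.3,"dx": -0.015,"dy": 0.02,"dz": -0.169,"wx": 0,"wy": 0,"wz": 0},
  {"grip": 0.3,"dx": -0.015,"dy": 0.02,"dz": -0.169,"wx": 0,"wy": 0,"wz": 0},
])

```text
time_s: 16.65
tool_pos: [0.4696, 0.2588, 0.0242]
tool_rot: [[0.002, 0.952, -0.305], [0.001, -0.305, -0.952], [-1.0, 0.002, -0.002]]
force: [-1.6, 0.2, 6.7]
finger_gap: 0.0428
```

Emit:
send_rows([
  {"grip": 0.3,"dx": 0,"dy": 0,"dz": 0.1,"wx": 0,"wy": 0,"wz": 0},
  {"grip": 0.3,"dx": 0,"dy": 0,"dz": 0.22,"wx": 0,"wy": 0,"wz": 0},
  {"grip": 0.3,"dx": 0,"dy": 0,"dz": 0.3,"wx": 0,"wy": 0,"wz": 0},
  {"grip": 0.3,"dx": 0.297,"dy": -0.74,"dz": 0.3,"wx": 0,"wy": 0,"wz": 0.222},
  {"grip": 0.3,"dx": 0.297,"dy": -0.74,"dz": 0.3,"wx": 0,"wy": 0,"wz": 0.222},
  {"grip": 0.3,"dx": 0.297,"dy": -0.74,"dz": 0.3,"wx": 0,"wy": 0,"wz": 0.222},
  {"grip": 0.3,"dx": 0.297,"dy": -0.74,"dz": 0.3,"wx": 0,"wy": 0,"wz": 0.222},
  {"grip": 0.3,"dx": 0.297,"dy": -0.74,"dz": 0.3,"wx": 0,"wy": 0,"wz": 0.222},
  {"grip": 0.3,"dx": 0.297,"dy": -0.74,"dz": 0.3,"wx": 0,"wy": 0,"wz": 0.222},
  {"grip": 0.3,"dx": 0.297,"dy": -0.74,"dz": 0.3,"wx": 0,"wy": 0,"wz": 0.222},
])

```text
time_s: 17.9
tool_pos: [0.6177, -0.1146, 0.173]
tool_rot: [[0.0, 0.999, 0.036], [-0.0, 0.036, -0.999], [-1.0, 0.0, 0.0]]
force: [0.2, 0.4, -3.5]
finger_gap: 0.0432
```

Emit:
send_rows([
  {"grip": 0.3,"dx": 0,"dy": 0,"dz": 0,"wx": 0,"wy": 0,"wz": 0},
  {"grip": 0.3,"dx": 0,"dy": 0,"dz": 0,"wx": 0,"wy": 0,"wz": 0},
])

```text
time_s: 18.15
tool_pos: [0.6168, -0.1111, 0.1727]
tool_rot: [[-0.001, 0.999, 0.039], [0.0, 0.039, -0.999], [-1.0, -0.001, -0.0]]
force: [0.0, -0.0, -3.3]
finger_gap: 0.043
```

```bash
python3 held.py|egrep 'tcp|held|pin'
```

```text
tcp [ 616.8 -111.1  172.7] yaw -87.79
held [ 616.9 -111.3] [45.7 69.3] 1.8 188.2 15554
pin [673.7  -3. ] [23.  22.5] 73.6
pin [ 677.9 -112.4] [22.5 22.4] 73.8
```

Emit:
send_rows([
  {"grip": 0.3,"dx": 0.004,"dy": -0.005,"dz": -0.1,"wx": 0,"wy": 0,"wz": 0},
  {"grip": 0.3,"dx": 0.004,"dy": -0.005,"dz": -0.2,"wx": 0,"wy": 0,"wz": 0},
  {"grip": 0.3,"dx": 0.004,"dy": -0.005,"dz": -0.226,"wx": 0,"wy": 0,"wz": 0},
  {"grip": 0.3,"dx": 0.004,"dy": -0.005,"dz": -0.24,"wx": 0,"wy": 0,"wz": 0},
  {"grip": 0.3,"dx": 0.004,"dy": -0.005,"dz": -0.255,"wx": 0,"wy": 0,"wz": 0},
  {"grip": 0.3,"dx": 0.004,"dy": -0.005,"dz": -0.265,"wx": 0,"wy": 0,"wz": 0},
  {"grip": 0.3,"dx": 0.004,"dy": -0.005,"dz": -0.272,"wx": 0,"wy": 0,"wz": 0},
  {"grip": 0.3,"dx": 0.004,"dy": -0.005,"dz": -0.277,"wx": 0,"wy": 0,"wz": 0},
  {"grip": 0.3,"dx": 0.004,"dy": -0.005,"dz": -0.277,"wx": 0,"wy": 0,"wz": 0},
])

```text
time_s: 19.32
tool_pos: [0.6194, -0.1143, 0.0344]
tool_rot: [[0.0, 0.999, 0.038], [-0.0, 0.038, -0.999], [-1.0, 0.0, 0.0]]
force: [0.5, -0.5, -3.2]
finger_gap: 0.0432
```

Emit:
send_rows([
  {"grip": 0.9,"dx": 0,"dy": 0,"dz": 0,"wx": 0,"wy": 0,"wz": 0},
  {"grip": 0.9,"dx": 0,"dy": 0,"dz": 0,"wx": 0,"wy": 0,"wz": 0},
  {"grip": 0.9,"dx": 0,"dy": 0,"dz": 0.0,"wx": 0,"wy": 0,"wz": 0},
  {"grip": 0.9,"dx": 0,"dy": 0,"dz": 0.08,"wx": 0,"wy": 0,"wz": 0},
  {"grip": 1,"dx": 0,"dy": 0,"dz": 0.2,"wx": 0,"wy": 0,"wz": 0},
  {"grip": 1,"dx": 0,"dy": 0,"dz": 0.32,"wx": 0,"wy": 0,"wz": 0},
  {"grip": 1,"dx": -0.29,"dy": -0.26,"dz": 0.42,"wx": 0,"wy": 0,"wz": 0},
  {"grip": 1,"dx": -0.29,"dy": -0.26,"dz": 0.42,"wx": 0,"wy": 0,"wz": 0},
  {"grip": 1,"dx": -0.29,"dy": -0.26,"dz": 0.42,"wx": 0,"wy": 0,"wz": 0},
  {"grip": 1,"dx": -0.29,"dy": -0.26,"dz": 0.42,"wx": 0,"wy": 0,"wz": 0},
])

```text
time_s: 20.58
tool_pos: [0.4726, -0.2461, 0.2455]
tool_rot: [[0.001, 0.999, 0.036], [-0.001, 0.036, -0.999], [-1.0, 0.001, 0.001]]
force: [0.4, 0.8, 0.4]
finger_gap: 0.0851
```

```bash
python3 b.py scene .03 .06;python3 b.py wrist .03 .06 w9; cp pics/w9.png pics/v6.png
```

```text
scene t 20.57 tcp [ 472.6 -246.1  245.5] yaw -87.96
  steel [610.9 107.2] [46.7 45.3] 3.0 z 48.4 535
  brass [ 619.2 -111.9] [47.7 47.3] 2.8 z 48.1 468
  copper [615.4  -2.5] [47.  45.5] 2.3 z 48.7 485
wrist t 20.62 tcp [ 472.9 -246.   245.4] yaw -87.93
  brass [ 614.9 -115.4] [36.  44.8] 2.4 z 49.2 3180
  copper [611.2  -8.2] [36.5 42.3] 2.2 z 48.5 2886
```

View pics/v6.png

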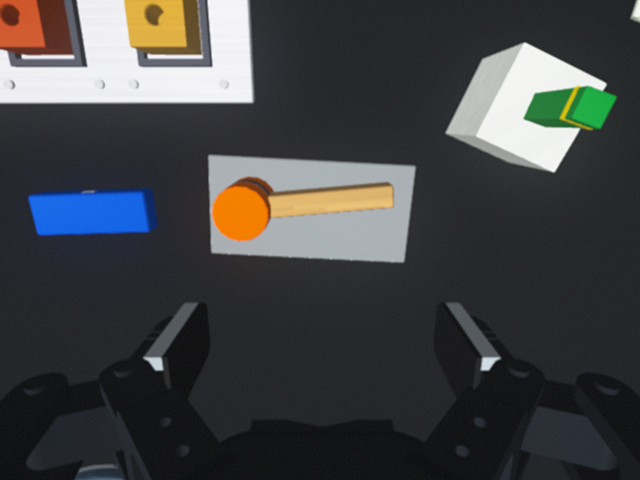

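The mallet head shows at (242,208) with the handle end at (393,195), and the rod is in its stand at (580,108). All three blocks are seated with tops at 49 mm. Now turn to line up with the handle.

Emit:
send_rows([
  {"grip": 1,"dx": 0.005,"dy": 0.05,"dz": -0.1,"wx": 0,"wy": 0,"wz": 1},
  {"grip": 1,"dx": 0.005,"dy": 0.05,"dz": -0.1,"wx": 0,"wy": 0,"wz": 1},
  {"grip": 1,"dx": 0.005,"dy": 0.05,"dz": -0.1,"wx": 0,"wy": 0,"wz": 1},
  {"grip": 1,"dx": 0.005,"dy": 0.05,"dz": -0.1,"wx": 0,"wy": 0,"wz": 1},
  {"grip": 1,"dx": 0.005,"dy": 0.05,"dz": -0.1,"wx": 0,"wy": 0,"wz": 1},
  {"grip": 1,"dx": 0.005,"dy": 0.05,"dz": -0.1,"wx": 0,"wy": 0,"wz": 1},
  {"grip": 1,"dx": 0.005,"dy": 0.05,"dz": -0.1,"wx": 0,"wy": 0,"wz": 1},
  {"grip": 1,"dx": 0.005,"dy": 0.05,"dz": -0.1,"wx": 0,"wy": 0,"wz": 1},
  {"grip": 1,"dx": 0.005,"dy": 0.05,"dz": -0.1,"wx": 0,"wy": 0,"wz": 1},
  {"grip": 1,"dx": 0.005,"dy": 0.05,"dz": -0.1,"wx": 0,"wy": 0,"wz": 1},
])

```text
time_s: 21.92
tool_pos: [0.4776, -0.2182, 0.1936]
tool_rot: [[-0.001, -0.039, 0.999], [0.001, 0.999, 0.039], [-1.0, 0.001, -0.001]]
force: [0.4, 0.3, 0.1]
finger_gap: 0.0852
```

Emit:
send_rows([
  {"grip": 1,"dx": 0,"dy": 0,"dz": 0,"wx": 0,"wy": 0,"wz": 0.054},
  {"grip": 1,"dx": 0,"dy": 0,"dz": 0,"wx": 0,"wy": 0,"wz": 0.054},
  {"grip": 1,"dx": 0,"dy": 0,"dz": 0,"wx": 0,"wy": 0,"wz": 0.054},
])

```text
time_s: 22.3
tool_pos: [0.4771, -0.2189, 0.194]
tool_rot: [[-0.0, -0.121, 0.993], [0.0, 0.993, 0.121], [-1.0, 0.0, -0.0]]
force: [0.2, -0.5, -0.0]
finger_gap: 0.0851
```

```bash
cat > mal.py <<'E'
import sys
from h import *
zb=float(sys.argv[1]) if len(sys.argv)>1 else .004   # height of lower face
o=get_obs();im,d,c,f=cam('wrist');W=cloud(d,c,f);z=W[...,2];T=np.array(o['tool_pos']);R=np.array(o['tool_rot'])
if len(sys.argv)>2: cv2.imwrite(f'pics/{sys.argv[2]}.png',im)
h=cv2.cvtColor(im,cv2.COLOR_BGR2HSV).astype(int)
print('tcp',np.round(T*1000,1),'yaw',np.degrees(np.arctan2(R[1][2],R[0][2])).round(2))
for n,m in (('head',(h[...,1]>200)&(h[...,0]<16)&(z>zb+.05)&(z<zb+.075)),('handle',(h[...,0]>12)&(h[...,0]<25)&(h[...,1]>70)&(z>zb+.03)&(z<zb+.052))):
    m=np.nan_to_num(m).astype(np.uint8);N,L,st,_=cv2.connectedComponentsWithStats(m,connectivity=4)
    if N<2: print(n,'none');continue
    p=W[L==1+st[1:,4].argmax()];r=cv2.minAreaRect((p[:,:2]*1000).astype(np.float32));print(n,[np.round(x,1) for x in r],np.median(p[:,2]).round(4),len(p))
E
python3 mal.py .004
```

```text
tcp [ 477.1 -218.9  194. ] yaw 6.95
head [array([ 476.3, -188.4]), array([45.8, 22.3]), np.float64(32.8)] 0.0636 166
handle [array([ 619.3, -114.9]), array([46.2, 44.1]), np.float64(2.0)] 0.0494 5038
```

```bash
python3 - <<'E'
from h import *
o=get_obs();im,d,c,f=cam('wrist');W=cloud(d,c,f);z=W[...,2];print(np.round(np.array(o['tool_pos'])*1000,1))
u,v=np.meshgrid(range(640),range(480))
x,y=W[...,0],W[...,1]
for n,m in (('head',(z>.055)&(z<.075)&(abs(x-.470)<.05)&(abs(y+.178)<.05)),('handle',(z>.038)&(z<.052)&(abs(x-.48)<.05)&(y<-.19)&(y>-.33))):
    p=W[np.nan_to_num(m).astype(bool)];print(n,[np.round(t,1) for t in cv2.minAreaRect((p[:,:2]*1000).astype(np.float32))],np.median(p[:,2]),len(p))
    if n=='handle':
        for a in np.arange(-.31,-.19,.015):
            q=p[abs(p[:,1]-a)<.007]
            if len(q)>20:print(round(a,3),(q[:,0].min()*1000).round(1),(q[:,0].max()*1000).round(1))
E
```

```text
[ 477.  -219.   194.1]
head [array([ 469.7, -178.4]), array([47. , 47.2]), np.float64(34.9)] 0.06368017652400262 3850
handle [array([ 479.2, -256.5]), array([ 19.8, 106.4]), np.float64(7.4)] 0.0457049568212089 3212
-0.31 475.5 495.6
-0.295 473.8 494.9
-0.28 472.1 493.1
-0.265 469.7 491.1
-0.25 467.9 489.1
-0.235 466.3 487.2
-0.22 464.7 485.2
-0.205 463.0 483.2
```

Emit:
send_rows([
  {"grip": 1,"dx": -0.004,"dy": -0.002,"dz": -0.12,"wx": 0,"wy": 0,"wz": 0},
  {"grip": 1,"dx": -0.004,"dy": -0.002,"dz": -0.24,"wx": 0,"wy": 0,"wz": 0},
  {"grip": 0.6,"dx": -0.004,"dy": -0.002,"dz": -0.32,"wx": 0,"wy": 0,"wz": 0},
  {"grip": 0.6,"dx": -0.004,"dy": -0.002,"dz": -0.338,"wx": 0,"wy": 0,"wz": 0},
  {"grip": 0.6,"dx": -0.004,"dy": -0.002,"dz": -0.338,"wx": 0,"wy": 0,"wz": 0},
  {"grip": 0.3,"dx": -0.004,"dy": -0.002,"dz": -0.338,"wx": 0,"wy": 0,"wz": 0},
  {"grip": 0,"dx": -0.004,"dy": -0.002,"dz": -0.338,"wx": 0,"wy": 0,"wz": 0},
  {"grip": 0,"dx": -0.004,"dy": -0.002,"dz": -0.338,"wx": 0,"wy": 0,"wz": 0},
  {"grip": 0,"dx": -0.004,"dy": -0.002,"dz": -0.338,"wx": 0,"wy": 0,"wz": 0},
  {"grip": 0,"dx": -0.004,"dy": -0.002,"dz": -0.338,"wx": 0,"wy": 0,"wz": 0},
], newtons=120)

```text
time_s: 23.65
tool_pos: [0.4755, -0.2207, 0.0268]
tool_rot: [[0.002, -0.123, 0.992], [-0.001, 0.992, 0.123], [-1.0, -0.001, 0.002]]
force: [-1.5, 0.4, 9.7]
finger_gap: 0.0184
```

Emit:
send_rows([
  {"grip": 0,"dx": 0,"dy": 0,"dz": 0,"wx": 0,"wy": 0,"wz": 0},
  {"grip": 0,"dx": 0,"dy": 0,"dz": 0,"wx": 0,"wy": 0,"wz": 0},
])

```text
time_s: 23.9
tool_pos: [0.4756, -0.2207, 0.0269]
tool_rot: [[0.002, -0.123, 0.992], [-0.001, 0.992, 0.123], [-1.0, -0.001, 0.002]]
force: [-1.9, 0.6, 10.2]
finger_gap: 0.0183
```

Emit:
send_rows([
  {"grip": 0,"dx": 0,"dy": 0,"dz": 0.1,"wx": 0,"wy": 0,"wz": 0},
  {"grip": 0,"dx": 0,"dy": 0,"dz": 0.2,"wx": 0,"wy": 0,"wz": 0},
  {"grip": 0,"dx": 0,"dy": 0,"dz": 0.3,"wx": 0,"wy": 0,"wz": -0.1},
  {"grip": 0,"dx": 0.1,"dy": 0.07,"dz": 0.3,"wx": 0,"wy": 0,"wz": -1},
  {"grip": 0,"dx": 0.2,"dy": 0.14,"dz": 0.3,"wx": 0,"wy": 0,"wz": -1},
  {"grip": 0,"dx": 0.319,"dy": 0.213,"dz": 0.3,"wx": 0,"wy": 0,"wz": -1},
  {"grip": 0,"dx": 0.319,"dy": 0.213,"dz": 0.3,"wx": 0,"wy": 0,"wz": -1},
  {"grip": 0,"dx": 0.319,"dy": 0.213,"dz": 0.3,"wx": 0,"wy": 0,"wz": -1},
  {"grip": 0,"dx": 0.319,"dy": 0.213,"dz": 0.3,"wx": 0,"wy": 0,"wz": -1},
  {"grip": 0,"dx": 0.319,"dy": 0.213,"dz": 0.3,"wx": 0,"wy": 0,"wz": -1},
])

```text
time_s: 25.15
tool_pos: [0.6341, -0.1135, 0.1756]
tool_rot: [[-0.0, 0.974, 0.228], [0.0, 0.228, -0.974], [-1.0, -0.0, -0.0]]
force: [0.6, -0.1, -2.8]
finger_gap: 0.0184
```

Emit:
send_rows([
  {"grip": 0,"dx": 0,"dy": 0,"dz": 0,"wx": 0,"wy": 0,"wz": -0.15},
  {"grip": 0,"dx": 0,"dy": 0,"dz": 0,"wx": 0,"wy": 0,"wz": -0.15},
  {"grip": 0,"dx": 0,"dy": 0,"dz": 0,"wx": 0,"wy": 0,"wz": -0.15},
])

```text
time_s: 25.52
tool_pos: [0.6341, -0.1136, 0.1755]
tool_rot: [[-0.0, 1.0, 0.001], [0.0, 0.001, -1.0], [-1.0, -0.0, -0.0]]
force: [0.3, -0.2, -3.7]
finger_gap: 0.0184
```

```bash
python3 - <<'E'
from h import *
o=get_obs();print(o['time_s'],np.round(o['tool_pos'],4),np.degrees(np.arctan2(o['tool_rot'][1][2],o['tool_rot'][0][2])))
im,d,c,f=cam('wrist');s,ds,_,_=cam('side');cv2.imwrite('pics/v7.png',cv2.resize(np.hstack([im,s]),(800,300)))
E
```

```text
25.525 [ 0.6341 -0.1136  0.1755] -89.96181206919167
```

View pics/v7.png

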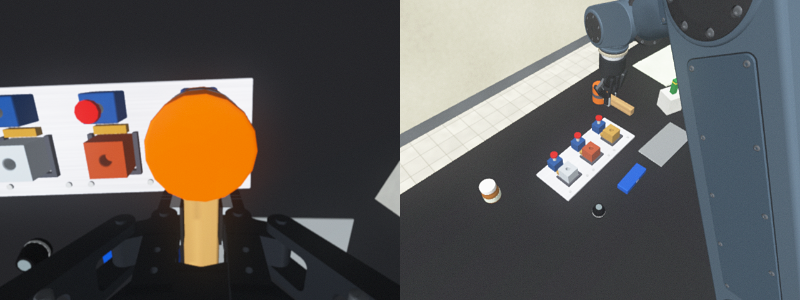

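The mallet is held level, head at (200,145) in the left half, hiding pin 2; blocks sit in the nests.

```bash
cat > hd.py <<'E'
from h import *
o=get_obs();im,d,c,f=cam('wrist');W=cloud(d,c,f);z=W[...,2];T=np.array(o['tool_pos'])
h=cv2.cvtColor(im,cv2.COLOR_BGR2HSV).astype(int)
m=np.nan_to_num((abs(z-T[2]-.037)<.012)&(h[...,0]<16)&(h[...,1]>150)&(W[...,0]>T[0]+.01)).astype(bool)
p=W[m];A=np.c_[p[:,:2]-p[:,:2].mean(0),np.ones(len(p))];k=np.linalg.lstsq(A,p[:,2],rcond=None)[0]
print('tcp',np.round(T*1000,1),'head',[np.round(t,1) for t in cv2.minAreaRect((p[:,:2]*1000).astype(np.float32))],'plane',np.round(k,4),len(p))
E
python3 hd.py
```

```text
tcp [ 634.2 -113.6  175.4] head [array([ 677.6, -114.1]), array([47.1, 47.9]), np.float64(62.3)] plane [-0.0291  0.0029  0.2119] 6874
```

Emit:
send_rows([
  {"grip": 0,"dx": 0,"dy": 0.003,"dz": -0.08,"wx": 0,"wy": 0,"wz": 0.02},
  {"grip": 0,"dx": 0,"dy": 0.003,"dz": -0.13,"wx": 0,"wy": 0,"wz": 0.02},
  {"grip": 0,"dx": 0,"dy": 0.003,"dz": -0.145,"wx": 0,"wy": 0,"wz": 0.02},
  {"grip": 0,"dx": 0,"dy": 0.003,"dz": -0.15,"wx": 0,"wy": 0,"wz": 0.02},
  {"grip": 0,"dx": 0,"dy": 0.003,"dz": -0.155,"wx": 0,"wy": 0,"wz": 0.02},
  {"grip": 0,"dx": 0,"dy": 0.003,"dz": -0.16,"wx": 0,"wy": 0,"wz": 0.02},
  {"grip": 0,"dx": 0,"dy": 0.003,"dz": -0.165,"wx": 0,"wy": 0,"wz": 0.02},
  {"grip": 0,"dx": 0,"dy": 0.003,"dz": -0.17,"wx": 0,"wy": 0,"wz": 0.02},
  {"grip": 0,"dx": 0,"dy": 0.003,"dz": -0.174,"wx": 0,"wy": 0,"wz": 0.02},
])

```text
time_s: 26.8
tool_pos: [0.6347, -0.1123, 0.0885]
tool_rot: [[0.001, 1.0, 0.032], [-0.0, 0.032, -1.0], [-1.0, 0.001, 0.0]]
force: [-0.9, 0.6, 5.3]
finger_gap: 0.0181
```

```bash
python3 hd.py
```

```text
tcp [ 634.7 -112.3   88.5] head [array([ 678.1, -111.3]), array([46.5, 47.2]), np.float64(76.9)] plane [-0.0189  0.0006  0.1253] 10826
```

Emit:
send_rows([
  {"grip": 0,"dx": 0,"dy": 0,"dz": -0.004,"wx": 0,"wy": 0,"wz": 0},
  {"grip": 0,"dx": 0,"dy": 0,"dz": -0.008,"wx": 0,"wy": 0,"wz": 0},
  {"grip": 0,"dx": 0,"dy": 0,"dz": -0.01,"wx": 0,"wy": 0,"wz": 0},
  {"grip": 0,"dx": 0,"dy": 0,"dz": -0.01,"wx": 0,"wy": 0,"wz": 0},
])

```text
time_s: 27.35
tool_pos: [0.6347, -0.1124, 0.0845]
tool_rot: [[0.001, 1.0, 0.032], [-0.0, 0.032, -1.0], [-1.0, 0.001, 0.0]]
force: [-5.7, 1.1, 17.0]
finger_gap: 0.0184
```

```bash
python3 hd.py
```

```text
tcp [ 634.7 -112.4   84.5] head [array([ 677.7, -111.4]), array([46.8, 47.2]), np.float64(50.1)] plane [-0.0176 -0.0005  0.1215] 11148
```

Emit:
send_rows([
  {"grip": 0,"dx": 0,"dy": 0,"dz": 0.03,"wx": 0,"wy": 0,"wz": 0},
  {"grip": 0,"dx": 0,"dy": 0,"dz": 0.07,"wx": 0,"wy": 0,"wz": 0},
  {"grip": 0,"dx": -0.004,"dy": 0.1,"dz": 0.07,"wx": 0,"wy": 0,"wz": 0},
  {"grip": 0,"dx": -0.008,"dy": 0.2,"dz": 0.07,"wx": 0,"wy": 0,"wz": 0},
  {"grip": 0,"dx": -0.008,"dy": 0.219,"dz": 0.07,"wx": 0,"wy": 0,"wz": 0},
  {"grip": 0,"dx": -0.008,"dy": 0.219,"dz": 0.07,"wx": 0,"wy": 0,"wz": 0},
  {"grip": 0,"dx": -0.008,"dy": 0.219,"dz": 0.07,"wx": 0,"wy": 0,"wz": 0},
])

```text
time_s: 28.28
tool_pos: [0.6305, -0.0038, 0.1184]
tool_rot: [[0.0, 1.0, 0.031], [-0.0, 0.031, -1.0], [-1.0, 0.0, 0.0]]
force: [0.9, -0.7, -3.4]
finger_gap: 0.0182
```

```bash
python3 hd.py; python3 held.py | grep pin;  python3 b.py scene .03 .06
```

```text
tcp [630.5  -3.8 118.4] head [array([674.2,  -2.8]), array([46.9, 46.8]), np.float64(40.8)] plane [-0.0205  0.0002  0.155 ] 11790
pin [ 677.9 -111.6] [22.9 23.1] 61.7
pin [669.5 106.9] [22.5 23.1] 73.6
scene t 28.38 tcp [630.4  -3.9 118.3] yaw -88.27
  steel [610.7 107.5] [47.2 45.3] 1.7 z 48.6 532
  brass [ 620.1 -112. ] [46.8 46.8] 3.3 z 48.1 477
  copper [615.7   1.3] [47.  37.3] 2.5 z 48.2 323
```

Emit:
send_rows([
  {"grip": 0,"dx": 0,"dy": 0,"dz": -0.035,"wx": 0,"wy": 0,"wz": 0},
  {"grip": 0,"dx": 0,"dy": 0,"dz": -0.042,"wx": 0,"wy": 0,"wz": 0},
  {"grip": 0,"dx": 0,"dy": 0,"dz": -0.048,"wx": 0,"wy": 0,"wz": 0},
  {"grip": 0,"dx": 0,"dy": 0,"dz": -0.053,"wx": 0,"wy": 0,"wz": 0},
  {"grip": 0,"dx": 0,"dy": 0,"dz": -0.058,"wx": 0,"wy": 0,"wz": 0},
  {"grip": 0,"dx": 0,"dy": 0,"dz": -0.063,"wx": 0,"wy": 0,"wz": 0},
  {"grip": 0,"dx": 0,"dy": 0,"dz": -0.067,"wx": 0,"wy": 0,"wz": 0},
  {"grip": 0,"dx": 0,"dy": 0,"dz": -0.07,"wx": 0,"wy": 0,"wz": 0},
  {"grip": 0,"dx": 0,"dy": 0,"dz": -0.07,"wx": 0,"wy": 0,"wz": 0},
])

```text
time_s: 29.55
tool_pos: [0.6304, -0.0028, 0.0845]
tool_rot: [[0.0, 0.999, 0.032], [-0.0, 0.032, -0.999], [-1.0, 0.0, 0.0]]
force: [-11.0, -2.0, 18.2]
finger_gap: 0.0182
```

Emit:
send_rows([
  {"grip": 0,"dx": 0,"dy": 0,"dz": 0.03,"wx": 0,"wy": 0,"wz": 0},
  {"grip": 0,"dx": 0,"dy": 0,"dz": 0.07,"wx": 0,"wy": 0,"wz": 0},
  {"grip": 0,"dx": -0.004,"dy": 0.1,"dz": 0.07,"wx": 0,"wy": 0,"wz": 0},
  {"grip": 0,"dx": -0.008,"dy": 0.2,"dz": 0.07,"wx": 0,"wy": 0,"wz": 0},
  {"grip": 0,"dx": -0.008,"dy": 0.219,"dz": 0.07,"wx": 0,"wy": 0,"wz": 0},
  {"grip": 0,"dx": -0.008,"dy": 0.219,"dz": 0.07,"wx": 0,"wy": 0,"wz": 0},
  {"grip": 0,"dx": -0.008,"dy": 0.219,"dz": 0.07,"wx": 0,"wy": 0,"wz": 0},
])

```text
time_s: 30.42
tool_pos: [0.6265, 0.1057, 0.1184]
tool_rot: [[0.0, 1.0, 0.031], [-0.0, 0.031, -1.0], [-1.0, 0.0, 0.0]]
force: [-0.6, 0.5, -3.5]
finger_gap: 0.0181
```

```bash
python3 hd.py; python3 held.py | grep pin
```

```text
tcp [626.5 105.7 118.4] head [array([670. , 106.5]), array([46.8, 46.8]), np.float64(50.0)] plane [-0.0277 -0.0077  0.1548] 6299
pin [673.7  -1.7] [23.5 22.8] 61.7
```

Emit:
send_rows([
  {"grip": 0,"dx": 0,"dy": 0,"dz": -0.035,"wx": 0,"wy": 0,"wz": 0},
  {"grip": 0,"dx": 0,"dy": 0,"dz": -0.042,"wx": 0,"wy": 0,"wz": 0},
  {"grip": 0,"dx": 0,"dy": 0,"dz": -0.048,"wx": 0,"wy": 0,"wz": 0},
  {"grip": 0,"dx": 0,"dy": 0,"dz": -0.053,"wx": 0,"wy": 0,"wz": 0},
  {"grip": 0,"dx": 0,"dy": 0,"dz": -0.058,"wx": 0,"wy": 0,"wz": 0},
  {"grip": 0,"dx": 0,"dy": 0,"dz": -0.063,"wx": 0,"wy": 0,"wz": 0},
  {"grip": 0,"dx": 0,"dy": 0,"dz": -0.067,"wx": 0,"wy": 0,"wz": 0},
  {"grip": 0,"dx": 0,"dy": 0,"dz": -0.07,"wx": 0,"wy": 0,"wz": 0},
  {"grip": 0,"dx": 0,"dy": 0,"dz": -0.07,"wx": 0,"wy": 0,"wz": 0},
])

```text
time_s: 31.65
tool_pos: [0.6264, 0.1068, 0.0845]
tool_rot: [[0.0, 0.999, 0.032], [-0.0, 0.032, -0.999], [-1.0, 0.0, 0.0]]
force: [-10.3, -3.3, 17.0]
finger_gap: 0.0182
```

Emit:
send_rows([
  {"grip": 0,"dx": 0,"dy": 0,"dz": 0.06,"wx": 0,"wy": 0,"wz": 0},
  {"grip": 0,"dx": 0,"dy": 0,"dz": 0.14,"wx": 0,"wy": 0,"wz": 0},
  {"grip": 0,"dx": -0.12,"dy": 0,"dz": 0.2,"wx": 0,"wy": 0,"wz": 0},
  {"grip": 0,"dx": -0.24,"dy": 0,"dz": 0.2,"wx": 0,"wy": 0,"wz": 0},
  {"grip": 0,"dx": -0.24,"dy": 0,"dz": 0.2,"wx": 0,"wy": 0,"wz": 0},
])

```text
time_s: 32.28
tool_pos: [0.5018, 0.1071, 0.1822]
tool_rot: [[-0.004, 0.999, 0.032], [0.0, 0.032, -0.999], [-1.0, -0.004, -0.0]]
force: [0.5, 0.4, -3.2]
finger_gap: 0.0186
```

```bash
python3 hd.py; python3 held.py | egrep 'pin|tcp';python3 b.py wrist .03 .06;python3 b.py scene .03 .06
```

```text
tcp [501.8 107.1 182.2] head [array([545.4, 108.3]), array([47.2, 47.6]), np.float64(55.0)] plane [-0.0284 -0.0031  0.2186] 9956
tcp [504.7 107.1 183. ] yaw -88.15
wrist t 32.38 tcp [506.4 107.1 183.3] yaw -88.17
  steel [610.8 104.8] [44.2 44. ] 2.2 z 49.7 4927
  copper [615.2  -5.4] [44.1 44.8] 2.2 z 49.6 5808
scene t 32.42 tcp [507.2 107.1 183.3] yaw -88.18
  steel [611.2 107.3] [46.8 45.7] 2.0 z 48.6 533
  brass [ 619.7 -111.2] [46.3 46.5] 3.3 z 48.0 471
  copper [615.8  -2.8] [46.4 46.2] 1.9 z 48.4 481
```

Emit:
send_rows([
  {"grip": 0,"dx": -0.063,"dy": -0.656,"dz": 0,"wx": 0,"wy": 0,"wz": 1},
  {"grip": 0,"dx": -0.063,"dy": -0.656,"dz": 0,"wx": 0,"wy": 0,"wz": 1},
  {"grip": 0,"dx": -0.063,"dy": -0.656,"dz": 0,"wx": 0,"wy": 0,"wz": 1},
  {"grip": 0,"dx": -0.063,"dy": -0.656,"dz": 0,"wx": 0,"wy": 0,"wz": 1},
  {"grip": 0,"dx": -0.063,"dy": -0.656,"dz": 0,"wx": 0,"wy": 0,"wz": 1},
  {"grip": 0,"dx": -0.063,"dy": -0.656,"dz": 0,"wx": 0,"wy": 0,"wz": 1},
  {"grip": 0,"dx": -0.063,"dy": -0.656,"dz": 0,"wx": 0,"wy": 0,"wz": 1},
  {"grip": 0,"dx": -0.063,"dy": -0.656,"dz": 0,"wx": 0,"wy": 0,"wz": 1},
  {"grip": 0,"dx": -0.063,"dy": -0.656,"dz": 0,"wx": 0,"wy": 0,"wz": 1},
  {"grip": 0,"dx": -0.063,"dy": -0.656,"dz": 0,"wx": 0,"wy": 0,"wz": 1},
])

```text
time_s: 33.72
tool_pos: [0.4756, -0.2218, 0.1829]
tool_rot: [[0.0, -0.03, 1.0], [-0.0, 1.0, 0.03], [-1.0, -0.0, 0.0]]
force: [0.6, 0.0, -3.6]
finger_gap: 0.0183
```

Emit:
send_rows([
  {"grip": 0,"dx": 0,"dy": 0,"dz": 0,"wx": 0,"wy": 0,"wz": 0.05},
  {"grip": 0,"dx": 0,"dy": 0,"dz": 0,"wx": 0,"wy": 0,"wz": 0.05},
  {"grip": 0,"dx": 0,"dy": 0,"dz": 0,"wx": 0,"wy": 0,"wz": 0.05},
])

```text
time_s: 34.1
tool_pos: [0.4751, -0.2213, 0.1831]
tool_rot: [[0.0, -0.106, 0.994], [-0.0, 0.994, 0.106], [-1.0, -0.0, 0.0]]
force: [0.2, -0.2, -2.2]
finger_gap: 0.0179
```

```bash
cat > pins.py <<'E'
from h import *
for n in('scene','side'):
    im,d,c,f=cam(n);W=cloud(d,c,f);i=im.astype(int)
    m=np.nan_to_num((i[...,2]>150)&(i[...,1]<70)&(i[...,0]<70)&(W[...,2]>.045)&(W[...,2]<.09)).astype(np.uint8);N,L,s,_=cv2.connectedComponentsWithStats(m)
    for j in range(1,N):
        if s[j,4]>30: p=W[L==j]*1000;t=p[p[:,2]>np.percentile(p[:,2],40)];print(n,np.round(np.median(t,0),1),s[j,4])
E
python3 pins.py
```

```text
scene [ 678.7 -107.3   62.1] 83
scene [6.75e+02 4.00e-01 6.19e+01] 84
scene [670.2 109.2  62.2] 90
side [ 676.6 -111.7   60.7] 68
side [671.5  -2.3  61.3] 71
side [668.2 108.2  61. ] 83
```

All pins read home (about 62 mm). Now set the mallet down.

Emit:
send_rows([
  {"grip": 0,"dx": 0,"dy": 0,"dz": -0.12,"wx": 0,"wy": 0,"wz": 0},
  {"grip": 0,"dx": 0,"dy": 0,"dz": -0.22,"wx": 0,"wy": 0,"wz": 0},
  {"grip": 0,"dx": 0,"dy": 0,"dz": -0.28,"wx": 0,"wy": 0,"wz": 0},
  {"grip": 0,"dx": 0,"dy": 0,"dz": -0.3,"wx": 0,"wy": 0,"wz": 0},
  {"grip": 0,"dx": 0,"dy": 0,"dz": -0.307,"wx": 0,"wy": 0,"wz": 0},
  {"grip": 0,"dx": 0,"dy": 0,"dz": -0.311,"wx": 0,"wy": 0,"wz": 0},
  {"grip": 0,"dx": 0,"dy": 0,"dz": -0.311,"wx": 0,"wy": 0,"wz": 0},
  {"grip": 0,"dx": 0,"dy": 0,"dz": -0.311,"wx": 0,"wy": 0,"wz": 0},
])

```text
time_s: 35.2
tool_pos: [0.4751, -0.2214, 0.0283]
tool_rot: [[0.001, -0.11, 0.994], [-0.001, 0.994, 0.11], [-1.0, -0.001, 0.001]]
force: [0.2, -0.4, -3.2]
finger_gap: 0.0183
```

Emit:
send_rows([
  {"grip": 0.35,"dx": 0,"dy": 0,"dz": 0,"wx": 0,"wy": 0,"wz": 0},
  {"grip": 0.5,"dx": 0,"dy": 0,"dz": 0,"wx": 0,"wy": 0,"wz": 0},
  {"grip": 0.6,"dx": 0,"dy": 0,"dz": 0,"wx": 0,"wy": 0,"wz": 0},
  {"grip": 0.6,"dx": 0,"dy": 0,"dz": 0,"wx": 0,"wy": 0,"wz": 0},
  {"grip": 0.6,"dx": 0,"dy": 0,"dz": 0.08,"wx": 0,"wy": 0,"wz": 0},
  {"grip": 0.6,"dx": 0,"dy": 0,"dz": 0.2,"wx": 0,"wy": 0,"wz": 0},
  {"grip": 0.6,"dx": 0,"dy": 0,"dz": 0.32,"wx": 0,"wy": 0,"wz": 0},
  {"grip": 0.6,"dx": 0,"dy": 0,"dz": 0.44,"wx": 0,"wy": 0,"wz": 0},
  {"grip": 0.6,"dx": -0.1,"dy": -0.1,"dz": 0.5,"wx": 0,"wy": 0,"wz": 0},
])

```text
time_s: 36.33
tool_pos: [0.4357, -0.2616, 0.2757]
tool_rot: [[0.005, -0.114, 0.993], [-0.003, 0.993, 0.114], [-1.0, -0.003, 0.004]]
force: [-0.5, -1.5, -0.5]
finger_gap: 0.0515
```

```bash
python3 - <<'E'
from h import *
o=get_obs();print(o['time_s'],np.round(o['tool_pos'],4))
for n in ('scene','side','wrist'):
    im,d,c,f=cam(n);W=cloud(d,c,f);x,y,z=W[...,0],W[...,1],W[...,2]
    if n=='wrist': cv2.imwrite('pics/v8.png',im)
    for k,m in (('head',(z>.055)&(z<.075)&(abs(x-.470)<.05)&(abs(y+.178)<.05)),('handle',(z>.035)&(z<.053)&(abs(x-.48)<.05)&(y<-.2)&(y>-.34)),
      ('rod',(z>.118)&(z<.145)&(abs(x-.56)<.05)&(abs(y+.405)<.05)),('stand',(z>.065)&(z<.085)&(abs(x-.56)<.08)&(abs(y+.405)<.08))):
        p=W[np.nan_to_num(m).astype(bool)]
        if len(p)>30:
            print(n,k,[np.round(t,1) for t in cv2.minAreaRect((p[:,:2]*1000).astype(np.float32))],np.median(p[:,2]).round(4),len(p))
E
```

```text
36.325 [ 0.4357 -0.2616  0.2757]
scene head [array([ 471.8, -175.8]), array([48. , 45.7]), np.float64(41.7)] 0.0627 308
scene handle [array([ 480.8, -254.5]), array([ 24.2, 106.4]), np.float64(6.6)] 0.0446 367
scene rod [array([ 561. , -403.6]), array([26.8, 21.8]), np.float64(74.7)] 0.1319 116
scene stand [array([ 560.9, -403. ]), array([77.5, 71.1]), np.float64(69.3)] 0.0738 654
side head [array([ 468.1, -177.8]), array([47.6, 46. ]), np.float64(89.2)] 0.0624 342
side handle [array([ 479.1, -262.2]), array([21.1, 94.8]), np.float64(6.8)] 0.0442 293
side rod [array([ 559.6, -405.5]), array([20.8, 22.6]), np.float64(78.9)] 0.1303 114
side stand [array([ 559. , -405.9]), array([75. , 72.6]), np.float64(70.3)] 0.0733 555
wrist head [array([ 469.9, -179.1]), array([47.2, 47. ]), np.float64(7.3)] 0.0636 2584
wrist handle [array([ 478.8, -254. ]), array([ 23.1, 112.4]), np.float64(8.6)] 0.0456 2437
wrist stand [array([ 555.1, -393.8]), array([98.7, 48.1]), np.float64(22.3)] 0.0745 788
```

View pics/v8.png

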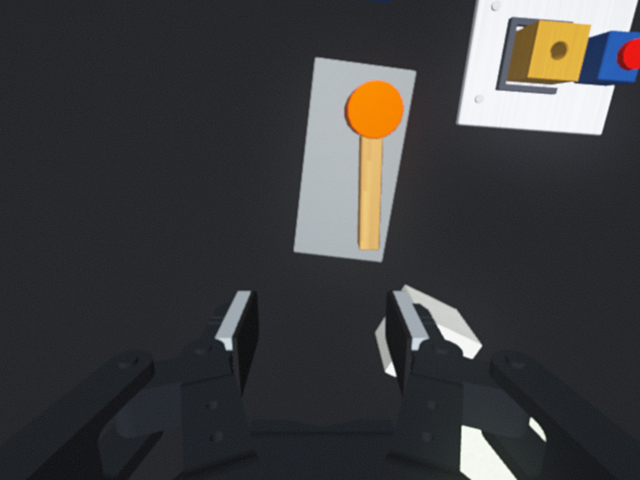

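The mallet stands upright on its mat: head at (375,110), handle down to (370,248). Next the rod, seen closer.

Emit:
send_rows([
  {"grip": 0.7,"dx": 0.25,"dy": -0.28,"dz": 0,"wx": 0,"wy": 0,"wz": -0.3},
  {"grip": 0.7,"dx": 0.25,"dy": -0.28,"dz": 0,"wx": 0,"wy": 0,"wz": -0.3},
  {"grip": 0.7,"dx": 0.25,"dy": -0.28,"dz": 0,"wx": 0,"wy": 0,"wz": -0.3},
  {"grip": 0.7,"dx": 0.25,"dy": -0.28,"dz": 0,"wx": 0,"wy": 0,"wz": -0.3},
  {"grip": 0.7,"dx": 0.25,"dy": -0.28,"dz": 0,"wx": 0,"wy": 0,"wz": -0.3},
  {"grip": 0.7,"dx": 0.25,"dy": -0.28,"dz": 0,"wx": 0,"wy": 0,"wz": -0.3},
])

```text
time_s: 37.22
tool_pos: [0.5589, -0.4008, 0.2726]
tool_rot: [[0.0, 0.352, 0.936], [0.0, 0.936, -0.352], [-1.0, 0.0, 0.0]]
force: [0.1, -0.1, 0.7]
finger_gap: 0.0598
```

```bash
cat > rod.py <<'E'
from h import *
o=get_obs();R=np.array(o['tool_rot']);print(o['time_s'],np.round(o['tool_pos'],4),np.degrees(np.arctan2(R[1][2],R[0][2])).round(2))
im,d,c,f=cam('wrist');W=cloud(d,c,f);x,y,z=W[...,0],W[...,1],W[...,2];i=im.astype(int);g=(i[...,1]>i[...,2]+30)&(i[...,1]>i[...,0]+30)
for k,m in (('rodtop',g&(z>.128)&(z<.145)),('stand',(z>.068)&(z<.082)&(abs(x-.56)<.08)&(abs(y+.405)<.08))):
    p=W[np.nan_to_num(m).astype(bool)]
    if len(p)>30: print(k,[np.round(t,1) for t in cv2.minAreaRect((p[:,:2]*1000).astype(np.float32))],np.median(p[:,2]).round(4),len(p))
E
python3 rod.py
```

```text
37.225 [ 0.5589 -0.4008  0.2726] -20.63
rodtop [array([ 560.4, -406.6]), array([20.5, 19.7]), np.float64(73.1)] 0.1347 749
stand [array([ 560.4, -406.8]), array([70.3, 70. ]), np.float64(69.1)] 0.0748 5195
```

Emit:
send_rows([
  {"grip": 0.7,"dx": 0.003,"dy": -0.0115,"dz": -0.05,"wx": 0,"wy": 0,"wz": 0.041},
  {"grip": 0.7,"dx": 0.003,"dy": -0.0115,"dz": -0.15,"wx": 0,"wy": 0,"wz": 0.041},
  {"grip": 0.7,"dx": 0.003,"dy": -0.0115,"dz": -0.25,"wx": 0,"wy": 0,"wz": 0.041},
  {"grip": 0.7,"dx": 0.003,"dy": -0.0115,"dz": -0.33,"wx": 0,"wy": 0,"wz": 0.041},
  {"grip": 0.7,"dx": 0.003,"dy": -0.0115,"dz": -0.345,"wx": 0,"wy": 0,"wz": 0.041},
  {"grip": 0.7,"dx": 0.003,"dy": -0.0115,"dz": -0.345,"wx": 0,"wy": 0,"wz": 0.041},
  {"grip": 0.2,"dx": 0.003,"dy": -0.0115,"dz": -0.345,"wx": 0,"wy": 0,"wz": 0.041},
  {"grip": 0,"dx": 0.003,"dy": -0.0115,"dz": -0.345,"wx": 0,"wy": 0,"wz": 0.041},
  {"grip": 0,"dx": 0.003,"dy": -0.0115,"dz": -0.345,"wx": 0,"wy": 0,"wz": 0.041},
  {"grip": 0,"dx": 0.003,"dy": -0.0115,"dz": -0.345,"wx": 0,"wy": 0,"wz": 0.041},
], newtons=60)

```text
time_s: 38.52
tool_pos: [0.5611, -0.408, 0.101]
tool_rot: [[0.001, 0.292, 0.956], [-0.001, 0.956, -0.292], [-1.0, -0.001, 0.002]]
force: [-1.1, 1.4, 7.4]
finger_gap: 0.0194
```

Emit:
send_rows([
  {"grip": 0,"dx": 0,"dy": 0,"dz": 0,"wx": 0,"wy": 0,"wz": 0},
  {"grip": 0,"dx": 0,"dy": 0,"dz": 0,"wx": 0,"wy": 0,"wz": 0},
])

```text
time_s: 38.78
tool_pos: [0.5611, -0.408, 0.101]
tool_rot: [[0.001, 0.292, 0.956], [-0.001, 0.956, -0.292], [-1.0, -0.001, 0.002]]
force: [-0.6, 0.6, 7.1]
finger_gap: 0.0194
```

Emit:
send_rows([
  {"grip": 0,"dx": 0,"dy": 0,"dz": 0.1,"wx": 0,"wy": 0,"wz": 0},
  {"grip": 0,"dx": 0,"dy": 0,"dz": 0.2,"wx": 0,"wy": 0,"wz": 0},
  {"grip": 0,"dx": 0,"dy": 0,"dz": 0.26,"wx": 0,"wy": 0,"wz": 0},
  {"grip": 0,"dx": 0.01,"dy": 0.1,"dz": 0.26,"wx": 0,"wy": 0,"wz": 0},
  {"grip": 0,"dx": 0.02,"dy": 0.2,"dz": 0.26,"wx": 0,"wy": 0,"wz": 0},
  {"grip": 0,"dx": 0.03,"dy": 0.3,"dz": 0.26,"wx": 0,"wy": 0,"wz": 0},
  {"grip": 0,"dx": 0.04,"dy": 0.4,"dz": 0.26,"wx": 0,"wy": 0,"wz": 0},
  {"grip": 0,"dx": 0.06,"dy": 0.5,"dz": 0.26,"wx": 0,"wy": 0,"wz": 0},
  {"grip": 0,"dx": 0.08,"dy": 0.6,"dz": 0.26,"wx": 0,"wy": 0,"wz": 0},
  {"grip": 0,"dx": 0.1,"dy": 0.7,"dz": 0.26,"wx": 0,"wy": 0,"wz": 0},
])

```text
time_s: 40.02
tool_pos: [0.6107, -0.056, 0.2299]
tool_rot: [[0.0, 0.292, 0.956], [-0.0, 0.956, -0.292], [-1.0, 0.0, 0.0]]
force: [0.3, 0.3, -1.9]
finger_gap: 0.0192
```

Emit:
send_rows([
  {"grip": 0,"dx": 0,"dy": 0.1,"dz": 0,"wx": 0,"wy": 0,"wz": 0},
  {"grip": 0,"dx": 0,"dy": 0.2,"dz": 0,"wx": 0,"wy": 0,"wz": 0},
  {"grip": 0,"dx": 0,"dy": 0.3,"dz": 0,"wx": 0,"wy": 0,"wz": 0},
  {"grip": 0,"dx": 0,"dy": 0.32,"dz": 0,"wx": 0,"wy": 0,"wz": 0},
  {"grip": 0,"dx": 0,"dy": 0.32,"dz": 0,"wx": 0,"wy": 0,"wz": 0},
  {"grip": 0,"dx": 0,"dy": 0.32,"dz": 0,"wx": 0,"wy": 0,"wz": 0},
])

```text
time_s: 40.78
tool_pos: [0.6107, 0.1011, 0.2296]
tool_rot: [[-0.0, 0.294, 0.956], [-0.0, 0.956, -0.294], [-1.0, -0.0, -0.0]]
force: [0.7, -0.3, -2.7]
finger_gap: 0.0196
```

```bash
python3 rod.py; python3 b.py wrist .03 .06 v9; python3 b.py scene .03 .06; python3 pins.py|head -3
```

```text
40.775 [0.6107 0.1011 0.2296] -17.07
wrist t 40.83 tcp [610.8 101.  229.6] yaw -17.08
  steel [610.6 104.8] [44.1 44.9] 2.0 z 49.7 2804
scene t 40.88 tcp [610.8 101.1 229.6] yaw -17.08
  steel [610.9 108. ] [47.6 45.4] 1.2 z 48.6 533
  brass [ 620.4 -111.3] [47.1 45.9] 2.5 z 48.2 476
  copper [615.5  -3.9] [46.5 45.1] 1.1 z 48.5 480
scene [ 677.3 -108.    62.6] 84
scene [674.    0.9  61.7] 88
scene [669.8 109.4  62.3] 94
```

View pics/v9.png

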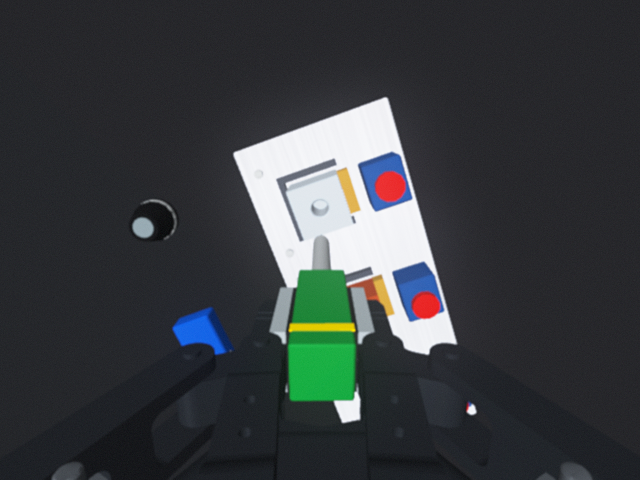

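The rod tip is at (321,240) and the steel bore at (320,207). I measure the shaft axis in the same wrist frame.

```bash
cat > tip.py <<'E'
# rod shaft axis and block tops / bores, all in the wrist-camera frame
from h import *
o=get_obs();T=np.array(o['tool_pos']);R=np.array(o['tool_rot']);im,d,c,f=cam('wrist');W=cloud(d,c,f);z=W[...,2]
q=W-T;a=q@R[:,2];b=q@R[:,1]   # jaw direction, camera-side direction
i=im.astype(int)
for lo,hi in ((-.092,-.075),(-.075,-.058),(-.058,-.045)):
    m=np.nan_to_num((z-T[2]>lo)&(z-T[2]<hi)&(abs(a)<.02)&(abs(b)<.03)).astype(bool)
    if m.sum()<30: continue
    A,B=a[m],b[m]; ja=(np.percentile(A,2)+np.percentile(A,98))/2; w=abs(A-ja)<.0012; jb=np.median(B[w])-.005
    ax=T+R[:,2]*ja+R[:,1]*jb; print('shaft',lo,'n',m.sum(),'width',np.round(np.ptp(np.percentile(A,[2,98]))*1e3,1),'axis',np.round(ax[:2]*1e3,1))
print('tcp',np.round(T*1e3,1))
Rc,t=np.array(c['R']),np.array(c['t']);C=-Rc.T@t
ok=np.nan_to_num((z>.044)&(z<.053)).astype(np.uint8);N,L,s,_=cv2.connectedComponentsWithStats(ok,connectivity=4)
for j in range(1,N):
    if s[j,4]<1200: continue
    m=(L==j).astype(np.uint8);p=W[L==j];r=cv2.minAreaRect((p[:,:2]*1e3).astype(np.float32));print('top',np.round(r[0],1),np.round(r[1],1),round(r[2],1))
    cs,h=cv2.findContours(m,cv2.RETR_CCOMP,cv2.CHAIN_APPROX_NONE)
    for k,cc in enumerate(cs):
        if h[0][k][3]>=0 and len(cc)>20:
            uv=cc[:,0,:].astype(float); ray=np.c_[(uv[:,0]-c['cx'])/f,(uv[:,1]-c['cy'])/f,np.ones(len(uv))]@Rc
            X=C+ray*((np.median(p[:,2])-C[2])/ray[:,2])[:,None]; (x,y),rad=cv2.minEnclosingCircle((X[:,:2]*1e3).astype(np.float32));print('  bore',round(x,1),round(y,1),'r',round(rad,1))
E
python3 tip.py
```

```text
shaft -0.092 n 139 width 9.4 axis [611.  102.3]
shaft -0.075 n 187 width 9.6 axis [611.  102.3]
shaft -0.058 n 156 width 9.1 axis [611.1 102.4]
tcp [610.8 101.6 229.7]
top [610.7 104.8] [44.  44.5] 2.2
  bore 611.0 105.8 r 7.5
```

Emit:
send_rows([
  {"grip": 0,"dx": 0,"dy": 0.005,"dz": -0.08,"wx": 0,"wy": 0,"wz": 0},
  {"grip": 0,"dx": 0,"dy": 0.005,"dz": -0.13,"wx": 0,"wy": 0,"wz": 0},
  {"grip": 0,"dx": 0,"dy": 0.005,"dz": -0.15,"wx": 0,"wy": 0,"wz": 0},
  {"grip": 0,"dx": 0,"dy": 0.005,"dz": -0.15,"wx": 0,"wy": 0,"wz": 0},
  {"grip": 0,"dx": 0,"dy": 0.005,"dz": -0.15,"wx": 0,"wy": 0,"wz": 0},
])

```text
time_s: 41.7
tool_pos: [0.6113, 0.1049, 0.1558]
tool_rot: [[0.002, 0.292, 0.956], [0.0, 0.956, -0.292], [-1.0, 0.001, 0.002]]
force: [-0.2, -0.3, -1.8]
finger_gap: 0.0193
```

```bash
python3 tip.py; python3 b.py wrist .03 .06 v10; python3 -c "
import cv2;i=cv2.imread('pics/v10.png');cv2.imwrite('pics/v10c.png',cv2.resize(i[180:330,240:400],None,fx=4,fy=4))"
```

```text
shaft -0.092 n 142 width 9.4 axis [611.6 105.6]
shaft -0.075 n 179 width 9.6 axis [611.5 105.5]
shaft -0.058 n 157 width 9.1 axis [611.6 105.5]
tcp [611.3 104.9 155.8]
top [669.4 107.7] [34.  39.9] 1.8
  bore 671.5 103.7 r 14.1
top [610.7 104.8] [44.1 44.7] 2.2
wrist t 41.75 tcp [611.2 104.9 155.8] yaw -17.0
  steel [610.7 105. ] [44.2 44.4] 2.1 z 49.7 3954
```

View pics/v10c.png

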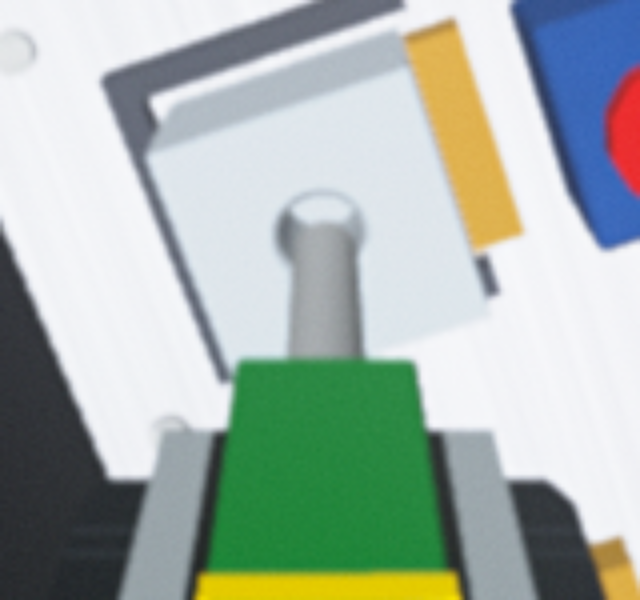

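The tip hangs about 6 mm above the bore, and the crop shows it nearly centred (bore at (320,230), shaft at x = 325 in the crop). I correct by about 1 mm and insert.

Emit:
send_rows([
  {"grip": 0,"dx": -0.0016,"dy": -0.001,"dz": 0,"wx": 0,"wy": 0,"wz": 0},
  {"grip": 0,"dx": -0.0016,"dy": -0.001,"dz": -0.02,"wx": 0,"wy": 0,"wz": 0},
  {"grip": 0,"dx": -0.0016,"dy": -0.001,"dz": -0.04,"wx": 0,"wy": 0,"wz": 0},
  {"grip": 0,"dx": -0.0016,"dy": -0.001,"dz": -0.06,"wx": 0,"wy": 0,"wz": 0},
  {"grip": 0,"dx": -0.0016,"dy": -0.001,"dz": -0.07,"wx": 0,"wy": 0,"wz": 0},
  {"grip": 0,"dx": -0.0016,"dy": -0.001,"dz": -0.075,"wx": 0,"wy": 0,"wz": 0},
  {"grip": 0,"dx": -0.0016,"dy": -0.001,"dz": -0.077,"wx": 0,"wy": 0,"wz": 0},
  {"grip": 0,"dx": -0.0016,"dy": -0.001,"dz": -0.077,"wx": 0,"wy": 0,"wz": 0},
])

```text
time_s: 42.8
tool_pos: [0.61, 0.1044, 0.1163]
tool_rot: [[0.0, 0.292, 0.956], [0.0, 0.956, -0.292], [-1.0, 0.0, 0.0]]
force: [0.5, 0.8, -2.7]
finger_gap: 0.0192
```

Emit:
send_rows([
  {"grip": 0,"dx": 0,"dy": 0,"dz": -0.001,"wx": 0,"wy": 0,"wz": 0},
  {"grip": 0,"dx": 0,"dy": 0,"dz": -0.002,"wx": 0,"wy": 0,"wz": 0},
  {"grip": 0,"dx": 0,"dy": 0,"dz": -0.002,"wx": 0,"wy": 0,"wz": 0},
  {"grip": 0,"dx": 0,"dy": 0,"dz": -0.002,"wx": 0,"wy": 0,"wz": 0},
])

```text
time_s: 43.3
tool_pos: [0.6101, 0.1044, 0.116]
tool_rot: [[0.001, 0.292, 0.956], [0.0, 0.956, -0.292], [-1.0, 0.0, 0.001]]
force: [-3.3, -0.5, 6.7]
finger_gap: 0.0197
```

Contact of about 9 N at the predicted height. Hold.

Emit:
send_rows([
  {"grip": 0,"dx": 0,"dy": 0,"dz": 0,"wx": 0,"wy": 0,"wz": 0},
  {"grip": 0,"dx": 0,"dy": 0,"dz": 0,"wx": 0,"wy": 0,"wz": 0},
  {"grip": 0,"dx": 0,"dy": 0,"dz": 0,"wx": 0,"wy": 0,"wz": 0},
  {"grip": 0,"dx": 0,"dy": 0,"dz": 0,"wx": 0,"wy": 0,"wz": 0},
  {"grip": 0,"dx": 0,"dy": 0,"dz": 0,"wx": 0,"wy": 0,"wz": 0},
  {"grip": 0,"dx": 0,"dy": 0,"dz": 0,"wx": 0,"wy": 0,"wz": 0},
  {"grip": 0,"dx": 0,"dy": 0,"dz": 0,"wx": 0,"wy": 0,"wz": 0},
  {"grip": 0,"dx": 0,"dy": 0,"dz": 0,"wx": 0,"wy": 0,"wz": 0},
  {"grip": 0,"dx": 0,"dy": 0,"dz": 0,"wx": 0,"wy": 0,"wz": 0},
  {"grip": 0,"dx": 0,"dy": 0,"dz": 0,"wx": 0,"wy": 0,"wz": 0},
])

```text
time_s: 44.55
tool_pos: [0.6101, 0.1044, 0.116]
tool_rot: [[0.001, 0.292, 0.956], [0.0, 0.956, -0.292], [-1.0, 0.0, 0.001]]
force: [-1.2, -0.1, 6.0]
finger_gap: 0.0193
```

Emit:
send_rows([
  {"grip": 0,"dx": 0,"dy": 0,"dz": 0,"wx": 0,"wy": 0,"wz": 0},
  {"grip": 0,"dx": 0,"dy": 0,"dz": 0,"wx": 0,"wy": 0,"wz": 0},
  {"grip": 0,"dx": 0,"dy": 0,"dz": 0,"wx": 0,"wy": 0,"wz": 0},
  {"grip": 0,"dx": 0,"dy": 0,"dz": 0,"wx": 0,"wy": 0,"wz": 0},
  {"grip": 0,"dx": 0,"dy": 0,"dz": 0,"wx": 0,"wy": 0,"wz": 0},
  {"grip": 0,"dx": 0,"dy": 0,"dz": 0,"wx": 0,"wy": 0,"wz": 0},
  {"grip": 0,"dx": 0,"dy": 0,"dz": 0,"wx": 0,"wy": 0,"wz": 0},
  {"grip": 0,"dx": 0,"dy": 0,"dz": 0,"wx": 0,"wy": 0,"wz": 0},
  {"grip": 0,"dx": 0,"dy": 0,"dz": 0,"wx": 0,"wy": 0,"wz": 0},
  {"grip": 0,"dx": 0,"dy": 0,"dz": 0,"wx": 0,"wy": 0,"wz": 0},
])

```text
time_s: 45.8
tool_pos: [0.6101, 0.1044, 0.116]
tool_rot: [[0.001, 0.292, 0.956], [0.0, 0.956, -0.292], [-1.0, 0.0, 0.001]]
force: [-1.5, -0.4, 5.9]
finger_gap: 0.0192
```

Emit:
send_rows([
  {"grip": 0,"dx": 0,"dy": 0,"dz": 0.06,"wx": 0,"wy": 0,"wz": 0},
  {"grip": 0,"dx": 0,"dy": 0,"dz": 0.14,"wx": 0,"wy": 0,"wz": 0},
  {"grip": 0,"dx": 0.004,"dy": -0.1,"dz": 0.16,"wx": 0,"wy": 0,"wz": 0},
  {"grip": 0,"dx": 0.01,"dy": -0.2,"dz": 0.16,"wx": 0,"wy": 0,"wz": 0},
  {"grip": 0,"dx": 0.014,"dy": -0.3,"dz": 0.16,"wx": 0,"wy": 0,"wz": 0},
  {"grip": 0,"dx": 0.018,"dy": -0.4,"dz": 0.16,"wx": 0,"wy": 0,"wz": 0},
  {"grip": 0,"dx": 0.018,"dy": -0.438,"dz": 0.16,"wx": 0,"wy": 0,"wz": 0},
  {"grip": 0,"dx": 0.018,"dy": -0.438,"dz": 0.1,"wx": 0,"wy": 0,"wz": 0},
  {"grip": 0,"dx": 0.018,"dy": -0.438,"dz": 0.08,"wx": 0,"wy": 0,"wz": 0},
  {"grip": 0,"dx": 0.018,"dy": -0.438,"dz": 0.08,"wx": 0,"wy": 0,"wz": 0},
])

```text
time_s: 47.05
tool_pos: [0.6187, -0.1139, 0.1548]
tool_rot: [[-0.001, 0.292, 0.957], [0.0, 0.957, -0.292], [-1.0, 0.0, -0.001]]
force: [0.4, -1.0, -1.4]
finger_gap: 0.0194
```

```bash
python3 tip.py; python3 b.py wrist .03 .06 v11; python3 b.py scene .03 .06
```

```text
shaft -0.092 n 142 width 9.4 axis [ 619.  -113.3]
shaft -0.075 n 177 width 9.6 axis [ 619.  -113.3]
shaft -0.058 n 159 width 9.1 axis [ 619.  -113.3]
tcp [ 618.7 -113.9  154.8]
top [673.5  -2.7] [34.  39.7] 2.1
top [615.1  -7.5] [44.1 44.4] 2.1
  bore 615.6 -8.0 r 7.2
top [ 677.6 -112.1] [34.  39.9] 1.8
  bore 679.4 -116.4 r 14.2
top [ 619.1 -115. ] [44.1 44.6] 2.2
wrist t 47.1 tcp [ 619.1 -114.1  155.6] yaw -16.95
  brass [ 619.2 -114.8] [44.1 44.4] 2.1 z 49.7 3900
  copper [615.1  -7.4] [44.2 44.5] 2.1 z 49.6 6573
scene t 47.15 tcp [ 619.3 -114.2  156. ] yaw -16.96
  steel [610.3 107.6] [47.3 45.2] 1.8 z 48.6 531
  brass [ 619.7 -112.2] [46.9 46.5] 0.8 z 48.4 418
  copper [615.6  -4.3] [46.3 45.8] 2.4 z 48.3 469
```

Emit:
send_rows([
  {"grip": 0,"dx": -0.001,"dy": -0.0026,"dz": 0,"wx": 0,"wy": 0,"wz": 0},
  {"grip": 0,"dx": -0.001,"dy": -0.0026,"dz": 0,"wx": 0,"wy": 0,"wz": 0},
  {"grip": 0,"dx": -0.001,"dy": -0.0026,"dz": -0.02,"wx": 0,"wy": 0,"wz": 0},
  {"grip": 0,"dx": -0.001,"dy": -0.0026,"dz": -0.04,"wx": 0,"wy": 0,"wz": 0},
  {"grip": 0,"dx": -0.001,"dy": -0.0026,"dz": -0.055,"wx": 0,"wy": 0,"wz": 0},
  {"grip": 0,"dx": -0.001,"dy": -0.0026,"dz": -0.063,"wx": 0,"wy": 0,"wz": 0},
  {"grip": 0,"dx": -0.001,"dy": -0.0026,"dz": -0.066,"wx": 0,"wy": 0,"wz": 0},
  {"grip": 0,"dx": -0.001,"dy": -0.0026,"dz": -0.068,"wx": 0,"wy": 0,"wz": 0},
  {"grip": 0,"dx": -0.001,"dy": -0.0026,"dz": -0.068,"wx": 0,"wy": 0,"wz": 0},
])

```text
time_s: 48.32
tool_pos: [0.6184, -0.1159, 0.122]
tool_rot: [[0.0, 0.292, 0.956], [-0.0, 0.956, -0.292], [-1.0, -0.0, 0.0]]
force: [-3.4, 0.4, 5.9]
finger_gap: 0.0194
```

Emit:
send_rows([
  {"grip": 0,"dx": 0,"dy": 0,"dz": 0,"wx": 0,"wy": 0,"wz": 0},
  {"grip": 0,"dx": 0,"dy": 0,"dz": 0,"wx": 0,"wy": 0,"wz": 0},
  {"grip": 0,"dx": 0,"dy": 0,"dz": 0,"wx": 0,"wy": 0,"wz": 0},
  {"grip": 0,"dx": 0,"dy": 0,"dz": 0,"wx": 0,"wy": 0,"wz": 0},
  {"grip": 0,"dx": 0,"dy": 0,"dz": 0,"wx": 0,"wy": 0,"wz": 0},
  {"grip": 0,"dx": 0,"dy": 0,"dz": 0,"wx": 0,"wy": 0,"wz": 0},
  {"grip": 0,"dx": 0,"dy": 0,"dz": 0,"wx": 0,"wy": 0,"wz": 0},
  {"grip": 0,"dx": 0,"dy": 0,"dz": 0,"wx": 0,"wy": 0,"wz": 0},
  {"grip": 0,"dx": 0,"dy": 0,"dz": 0,"wx": 0,"wy": 0,"wz": 0},
  {"grip": 0,"dx": 0,"dy": 0,"dz": 0,"wx": 0,"wy": 0,"wz": 0},
])

```text
time_s: 49.58
tool_pos: [0.6183, -0.1159, 0.122]
tool_rot: [[0.0, 0.292, 0.956], [-0.0, 0.956, -0.292], [-1.0, 0.0, 0.0]]
force: [-3.0, 0.6, 5.5]
finger_gap: 0.0193
```

Emit:
send_rows([
  {"grip": 0,"dx": 0,"dy": 0,"dz": 0,"wx": 0,"wy": 0,"wz": 0},
  {"grip": 0,"dx": 0,"dy": 0,"dz": 0,"wx": 0,"wy": 0,"wz": 0},
  {"grip": 0,"dx": 0,"dy": 0,"dz": 0,"wx": 0,"wy": 0,"wz": 0},
  {"grip": 0,"dx": 0,"dy": 0,"dz": 0,"wx": 0,"wy": 0,"wz": 0},
  {"grip": 0,"dx": 0,"dy": 0,"dz": 0,"wx": 0,"wy": 0,"wz": 0},
  {"grip": 0,"dx": 0,"dy": 0,"dz": 0,"wx": 0,"wy": 0,"wz": 0},
  {"grip": 0,"dx": 0,"dy": 0,"dz": 0,"wx": 0,"wy": 0,"wz": 0},
  {"grip": 0,"dx": 0,"dy": 0,"dz": 0,"wx": 0,"wy": 0,"wz": 0},
  {"grip": 0,"dx": 0,"dy": 0,"dz": 0,"wx": 0,"wy": 0,"wz": 0},
  {"grip": 0,"dx": 0,"dy": 0,"dz": 0,"wx": 0,"wy": 0,"wz": 0},
])

```text
time_s: 50.82
tool_pos: [0.6183, -0.1159, 0.122]
tool_rot: [[0.0, 0.292, 0.956], [-0.0, 0.956, -0.292], [-1.0, -0.0, 0.0]]
force: [-3.3, 0.9, 5.7]
finger_gap: 0.0194
```

Emit:
send_rows([
  {"grip": 0,"dx": 0,"dy": 0,"dz": 0.06,"wx": 0,"wy": 0,"wz": 0},
  {"grip": 0,"dx": 0,"dy": 0,"dz": 0.13,"wx": 0,"wy": 0,"wz": 0},
  {"grip": 0,"dx": -0.004,"dy": 0.1,"dz": 0.14,"wx": 0,"wy": 0,"wz": 0},
  {"grip": 0,"dx": -0.006,"dy": 0.2,"dz": 0.14,"wx": 0,"wy": 0,"wz": 0},
  {"grip": 0,"dx": -0.008,"dy": 0.215,"dz": 0.12,"wx": 0,"wy": 0,"wz": 0},
  {"grip": 0,"dx": -0.008,"dy": 0.215,"dz": 0.08,"wx": 0,"wy": 0,"wz": 0},
  {"grip": 0,"dx": -0.008,"dy": 0.215,"dz": 0.068,"wx": 0,"wy": 0,"wz": 0},
  {"grip": 0,"dx": -0.008,"dy": 0.215,"dz": 0.068,"wx": 0,"wy": 0,"wz": 0},
  {"grip": 0,"dx": -0.008,"dy": 0.215,"dz": 0.068,"wx": 0,"wy": 0,"wz": 0},
])

```text
time_s: 51.95
tool_pos: [0.6147, -0.0088, 0.1558]
tool_rot: [[0.001, 0.293, 0.956], [-0.0, 0.956, -0.293], [-1.0, 0.0, 0.001]]
force: [-0.2, -0.3, -0.7]
finger_gap: 0.0195
```

```bash
python3 tip.py; python3 b.py wrist .03 .06 v12; python3 b.py scene .03 .06
```

```text
shaft -0.092 n 139 width 9.4 axis [615.   -8.1]
shaft -0.075 n 181 width 9.6 axis [615.   -8.2]
shaft -0.058 n 164 width 9.1 axis [615.   -8.3]
tcp [614.7  -8.8 155.8]
top [669.4 105.5] [34.  36.3] 1.8
top [610.2 105. ] [44.1 44.6] 2.1
  bore 610.6 104.3 r 7.2
top [673.5  -2.3] [33.9 40. ] 2.1
  bore 675.1 -6.3 r 14.2
top [615.2  -7.4] [43.9 44.5] 2.1
wrist t 52.0 tcp [614.7  -8.8 155.8] yaw -17.02
  steel [610.2 104.9] [44.1 44.6] 2.1 z 49.6 6548
  copper [615.1  -7.3] [44.2 44.2] 2.3 z 49.7 4088
scene t 52.05 tcp [614.7  -8.7 155.7] yaw -17.01
  steel [610.9 107.7] [48.1 45.7] 4.4 z 48.7 529
  brass [ 618.8 -112.7] [46.6 47.9] 2.5 z 48.1 469
  copper [614.7  -4.5] [47.6 45.3] 1.7 z 48.1 430
```

Emit:
send_rows([
  {"grip": 0,"dx": 0,"dy": 0.0018,"dz": 0,"wx": 0,"wy": 0,"wz": 0},
  {"grip": 0,"dx": 0,"dy": 0.0018,"dz": 0,"wx": 0,"wy": 0,"wz": 0},
  {"grip": 0,"dx": 0,"dy": 0.0018,"dz": -0.02,"wx": 0,"wy": 0,"wz": 0},
  {"grip": 0,"dx": 0,"dy": 0.0018,"dz": -0.035,"wx": 0,"wy": 0,"wz": 0},
  {"grip": 0,"dx": 0,"dy": 0.0018,"dz": -0.046,"wx": 0,"wy": 0,"wz": 0},
  {"grip": 0,"dx": 0,"dy": 0.0018,"dz": -0.052,"wx": 0,"wy": 0,"wz": 0},
  {"grip": 0,"dx": 0,"dy": 0.0018,"dz": -0.055,"wx": 0,"wy": 0,"wz": 0},
  {"grip": 0,"dx": 0,"dy": 0.0018,"dz": -0.057,"wx": 0,"wy": 0,"wz": 0},
  {"grip": 0,"dx": 0,"dy": 0.0018,"dz": -0.057,"wx": 0,"wy": 0,"wz": 0},
])

```text
time_s: 53.22
tool_pos: [0.6145, -0.0075, 0.1279]
tool_rot: [[0.0, 0.292, 0.956], [-0.0, 0.956, -0.292], [-1.0, 0.0, 0.0]]
force: [-4.0, 0.0, 11.0]
finger_gap: 0.0195
```

Emit:
send_rows([
  {"grip": 0,"dx": 0,"dy": 0,"dz": 0,"wx": 0,"wy": 0,"wz": 0},
  {"grip": 0,"dx": 0,"dy": 0,"dz": 0,"wx": 0,"wy": 0,"wz": 0},
  {"grip": 0,"dx": 0,"dy": 0,"dz": 0,"wx": 0,"wy": 0,"wz": 0},
  {"grip": 0,"dx": 0,"dy": 0,"dz": 0,"wx": 0,"wy": 0,"wz": 0},
  {"grip": 0,"dx": 0,"dy": 0,"dz": 0,"wx": 0,"wy": 0,"wz": 0},
  {"grip": 0,"dx": 0,"dy": 0,"dz": 0,"wx": 0,"wy": 0,"wz": 0},
  {"grip": 0,"dx": 0,"dy": 0,"dz": 0,"wx": 0,"wy": 0,"wz": 0},
  {"grip": 0,"dx": 0,"dy": 0,"dz": 0,"wx": 0,"wy": 0,"wz": 0},
  {"grip": 0,"dx": 0,"dy": 0,"dz": 0,"wx": 0,"wy": 0,"wz": 0},
  {"grip": 0,"dx": 0,"dy": 0,"dz": 0,"wx": 0,"wy": 0,"wz": 0},
])

```text
time_s: 54.48
tool_pos: [0.6145, -0.0075, 0.128]
tool_rot: [[0.001, 0.292, 0.956], [-0.0, 0.956, -0.292], [-1.0, 0.0, 0.001]]
force: [-4.5, -0.5, 9.5]
finger_gap: 0.0192
```

Emit:
send_rows([
  {"grip": 0,"dx": 0,"dy": 0,"dz": 0,"wx": 0,"wy": 0,"wz": 0},
  {"grip": 0,"dx": 0,"dy": 0,"dz": 0,"wx": 0,"wy": 0,"wz": 0},
  {"grip": 0,"dx": 0,"dy": 0,"dz": 0,"wx": 0,"wy": 0,"wz": 0},
  {"grip": 0,"dx": 0,"dy": 0,"dz": 0,"wx": 0,"wy": 0,"wz": 0},
  {"grip": 0,"dx": 0,"dy": 0,"dz": 0,"wx": 0,"wy": 0,"wz": 0},
  {"grip": 0,"dx": 0,"dy": 0,"dz": 0,"wx": 0,"wy": 0,"wz": 0},
  {"grip": 0,"dx": 0,"dy": 0,"dz": 0,"wx": 0,"wy": 0,"wz": 0},
  {"grip": 0,"dx": 0,"dy": 0,"dz": 0,"wx": 0,"wy": 0,"wz": 0},
  {"grip": 0,"dx": 0,"dy": 0,"dz": 0,"wx": 0,"wy": 0,"wz": 0},
  {"grip": 0,"dx": 0,"dy": 0,"dz": 0,"wx": 0,"wy": 0,"wz": 0},
])

```text
time_s: 55.72
tool_pos: [0.6145, -0.0075, 0.128]
tool_rot: [[0.001, 0.292, 0.956], [-0.0, 0.956, -0.292], [-1.0, 0.0, 0.001]]
force: [-4.3, 0.4, 9.6]
finger_gap: 0.0196
```

Emit:
send_rows([
  {"grip": 0,"dx": 0,"dy": 0,"dz": 0.06,"wx": 0,"wy": 0,"wz": 0},
  {"grip": 0,"dx": 0,"dy": 0,"dz": 0.154,"wx": 0,"wy": 0,"wz": 0},
  {"grip": 0,"dx": -0.012,"dy": -0.1,"dz": 0.154,"wx": 0,"wy": 0,"wz": 0},
  {"grip": 0,"dx": -0.026,"dy": -0.2,"dz": 0.154,"wx": 0,"wy": 0,"wz": 0},
  {"grip": 0,"dx": -0.04,"dy": -0.3,"dz": 0.154,"wx": 0,"wy": 0,"wz": 0},
  {"grip": 0,"dx": -0.055,"dy": -0.4,"dz": 0.154,"wx": 0,"wy": 0,"wz": 0},
  {"grip": 0,"dx": -0.07,"dy": -0.5,"dz": 0.154,"wx": 0,"wy": 0,"wz": 0},
  {"grip": 0,"dx": -0.085,"dy": -0.6,"dz": 0.154,"wx": 0,"wy": 0,"wz": 0},
  {"grip": 0,"dx": -0.095,"dy": -0.7,"dz": 0.154,"wx": 0,"wy": 0,"wz": 0},
  {"grip": 0,"dx": -0.107,"dy": -0.79,"dz": 0.154,"wx": 0,"wy": 0,"wz": 0},
])

```text
time_s: 56.98
tool_pos: [0.5605, -0.4044, 0.2037]
tool_rot: [[0.0, 0.293, 0.956], [-0.0, 0.956, -0.293], [-1.0, -0.0, 0.0]]
force: [1.1, -0.6, -1.5]
finger_gap: 0.0194
```

Emit:
send_rows([
  {"grip": 0,"dx": 0,"dy": 0,"dz": 0,"wx": 0,"wy": 0,"wz": 0},
  {"grip": 0,"dx": 0,"dy": 0,"dz": 0,"wx": 0,"wy": 0,"wz": 0},
  {"grip": 0,"dx": 0,"dy": 0,"dz": 0,"wx": 0,"wy": 0,"wz": 0},
])

```text
time_s: 57.35
tool_pos: [0.5612, -0.4015, 0.2037]
tool_rot: [[0.0, 0.291, 0.957], [0.0, 0.957, -0.291], [-1.0, 0.0, -0.0]]
force: [0.3, -0.1, -1.8]
finger_gap: 0.0194
```

```bash
python3 tip.py; python3 rod.py
```

```text
shaft -0.092 n 140 width 9.5 axis [ 561.5 -400.8]
shaft -0.075 n 178 width 9.5 axis [ 561.5 -400.7]
shaft -0.058 n 162 width 9.1 axis [ 561.6 -400.9]
tcp [ 561.2 -401.5  203.7]
top [ 480.4 -262.5] [20.3 96.3] 6.8
57.4 [ 0.5613 -0.4015  0.2038] -16.93
stand [array([ 560.3, -407. ]), array([71. , 70.3]), np.float64(69.1)] 0.0748 8135
```

Emit:
send_rows([
  {"grip": 0,"dx": -0.0017,"dy": -0.0126,"dz": 0,"wx": 0,"wy": 0,"wz": 0},
  {"grip": 0,"dx": -0.0017,"dy": -0.0126,"dz": -0.02,"wx": 0,"wy": 0,"wz": 0},
  {"grip": 0,"dx": -0.0017,"dy": -0.0126,"dz": -0.05,"wx": 0,"wy": 0,"wz": 0},
  {"grip": 0,"dx": -0.0017,"dy": -0.0126,"dz": -0.09,"wx": 0,"wy": 0,"wz": 0},
  {"grip": 0,"dx": -0.0017,"dy": -0.0126,"dz": -0.13,"wx": 0,"wy": 0,"wz": 0},
  {"grip": 0,"dx": -0.0017,"dy": -0.0126,"dz": -0.17,"wx": 0,"wy": 0,"wz": 0},
  {"grip": 0,"dx": -0.0017,"dy": -0.0126,"dz": -0.195,"wx": 0,"wy": 0,"wz": 0},
  {"grip": 0,"dx": -0.0017,"dy": -0.0126,"dz": -0.203,"wx": 0,"wy": 0,"wz": 0},
  {"grip": 0,"dx": -0.0017,"dy": -0.0126,"dz": -0.205,"wx": 0,"wy": 0,"wz": 0},
  {"grip": 0,"dx": -0.0017,"dy": -0.0126,"dz": -0.205,"wx": 0,"wy": 0,"wz": 0},
])

```text
time_s: 58.7
tool_pos: [0.5603, -0.409, 0.1017]
tool_rot: [[0.001, 0.292, 0.956], [-0.001, 0.956, -0.292], [-1.0, -0.0, 0.001]]
force: [-0.4, -0.1, -1.4]
finger_gap: 0.0193
```

Emit:
send_rows([
  {"grip": 0,"dx": 0,"dy": 0.001,"dz": -0.0015,"wx": 0,"wy": 0,"wz": 0},
  {"grip": 0,"dx": 0,"dy": 0.001,"dz": -0.0015,"wx": 0,"wy": 0,"wz": 0},
  {"grip": 0.4,"dx": 0,"dy": 0.001,"dz": -0.0015,"wx": 0,"wy": 0,"wz": 0},
  {"grip": 0.6,"dx": 0,"dy": 0.001,"dz": -0.0015,"wx": 0,"wy": 0,"wz": 0},
  {"grip": 0.6,"dx": 0,"dy": 0.001,"dz": -0.0015,"wx": 0,"wy": 0,"wz": 0},
  {"grip": 0.6,"dx": 0,"dy": 0.001,"dz": 0.08,"wx": 0,"wy": 0,"wz": 0},
  {"grip": 0.6,"dx": 0,"dy": 0.001,"dz": 0.2,"wx": 0,"wy": 0,"wz": 0},
  {"grip": 0.6,"dx": 0,"dy": 0.001,"dz": 0.32,"wx": 0,"wy": 0,"wz": 0},
  {"grip": 0.6,"dx": -0.12,"dy": 0,"dz": 0.4,"wx": 0,"wy": 0,"wz": 0},
  {"grip": 0.6,"dx": -0.24,"dy": 0,"dz": 0.4,"wx": 0,"wy": 0,"wz": 0},
])

```text
time_s: 59.95
tool_pos: [0.4453, -0.4091, 0.3032]
tool_rot: [[0.003, 0.291, 0.957], [-0.003, 0.957, -0.291], [-1.0, -0.002, 0.004]]
force: [-0.0, -1.9, 0.2]
finger_gap: 0.0511
```

Emit:
send_rows([
  {"grip": 0.6,"dx": 0,"dy": 0,"dz": 0,"wx": 0,"wy": 0,"wz": 0},
  {"grip": 0.6,"dx": 0,"dy": 0,"dz": 0,"wx": 0,"wy": 0,"wz": 0},
  {"grip": 0.6,"dx": 0,"dy": 0,"dz": 0,"wx": 0,"wy": 0,"wz": 0},
  {"grip": 0.6,"dx": 0,"dy": 0,"dz": 0,"wx": 0,"wy": 0,"wz": 0},
])

```text
time_s: 60.45
tool_pos: [0.4464, -0.4087, 0.3002]
tool_rot: [[-0.0, 0.292, 0.957], [0.0, 0.957, -0.292], [-1.0, 0.0, -0.0]]
force: [-0.4, -0.9, -0.1]
finger_gap: 0.0515
```

```bash
python3 pins.py; python3 b.py scene .03 .06 v13; python3 b.py side .03 .06 v14; python3 - <<'E'
from h import *
for n in ('scene','side'):
    im,d,c,f=cam(n);W=cloud(d,c,f);x,y,z=W[...,0],W[...,1],W[...,2]
    for k,m in (('head',(z>.055)&(z<.075)&(abs(x-.470)<.05)&(abs(y+.178)<.05)),('rod',(z>.118)&(z<.145)&(abs(x-.56)<.05)&(abs(y+.405)<.05)),('stand',(z>.065)&(z<.085)&(abs(x-.56)<.08)&(abs(y+.405)<.08))):
        p=W[np.nan_to_num(m).astype(bool)]
        if len(p)>30: print(n,k,np.round(cv2.minAreaRect((p[:,:2]*1000).astype(np.float32))[0],1),np.median(p[:,2]).round(4))
E
```

```text
scene [ 678.2 -109.9   61.8] 83
scene [673.5   1.8  62.2] 90
scene [669.7 111.3  62.2] 93
side [ 676.8 -111.3   60.8] 68
side [673.1  -0.   60.9] 76
side [666.8 108.9  61.2] 92
scene t 60.55 tcp [ 446.2 -408.7  300.3] yaw -16.97
  steel [610.5 107.3] [46.6 45.9] 1.8 z 48.5 528
  brass [ 618.9 -111.7] [46.7 45.8] 2.0 z 48.0 471
  copper [615.2  -4. ] [46.3 46.7] 2.6 z 48.2 484
side t 60.6 tcp [ 446.  -408.7  300.4] yaw -16.98
  steel [608.6 105.4] [45.8 46.3] 1.4 z 47.9 577
  brass [ 617.4 -113.6] [46.  46.9] 1.6 z 47.6 435
  copper [613.2  -6.4] [45.9 45.7] 1.9 z 47.6 490
scene head [ 471.4 -176.1] 0.0632
scene rod [ 561.7 -404.4] 0.1321
scene stand [ 561.2 -402.9] 0.0741
side head [ 468.7 -177.5] 0.0624
side rod [ 559.2 -405.9] 0.1302
side stand [ 558.9 -406.9] 0.0732
```

View pics/v13.png

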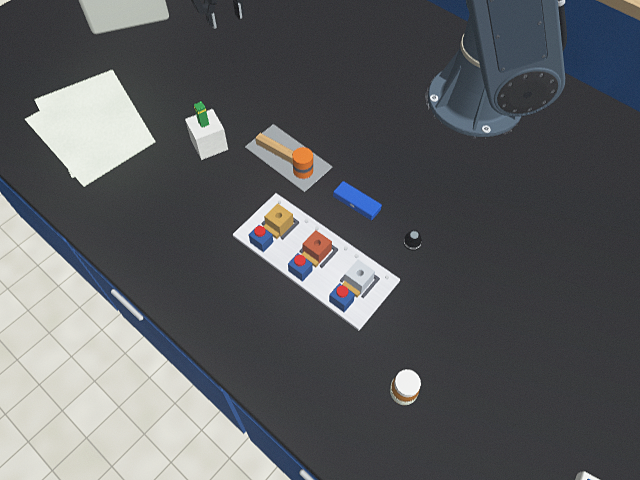

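The final view shows the three blocks in their nests at (279,220), (317,246) and (359,276), with the pins down. The rod hangs at (202,115), the mallet stands at (303,163), and the bystanders have not moved.

```bash
python3 -c "
from workcell import *
print(hand_in(), get_obs()['time_s'])"
```

```text
the job is handed in; nothing more can be done
the job is handed in; nothing more can be done
```

The job is done and handed in at about 61 s of the 210 s allowed. No verdict was reported.

- **Blocks and pins:** All three blocks were on the bench. Steel is in nest 0, copper in nest 1 and brass in nest 2, and I drove all three pins with the mallet. Both fixed cameras now read the pin tops at about 61–62 mm (62 is fully home) and all three blocks flat at floor height, within about 3 mm of their nest centres.
- **Depth rod:** I probed steel, then brass, then copper, holding each for 2.5 s or more. I read about 8–13 N of contact, and each bottomed at the height expected for its bore.
- **Tools and bystanders:** The rod hangs in its stand, within about 2 mm of its centre in both views. The mallet stands upright on its mat. The caliper case, oil jar and loupe look unmoved in the last picture, though I did not measure them again.

**Disagreements:**
- **Copper block:** it read about 2 mm further to the robot's right after locking than before. It stayed locked and flat, about 2.5–3 mm off its nest centre, against a 6 mm limit.
- **Cameras:** the views disagreed with each other by about 2 mm throughout, so I aligned the rod to the bores using only the wrist camera.

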